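Compress the clutch springs and hold

TASK

Get this clutch drum ready for its snap ring: with the lever still locked up, lay the long flat steel bar centrally across the two saddles of the press yoke, without dropping it, and let go of it. Then flip the safety catch right over, and only then pull the hand lever all the way down so that the presser squeezes the springs, and finish still holding the lever down by its grip. Leave everything else on the bench where it is.

Things in the scene. Friction and masses are not known exactly. Their poses are not given: they have to be found in the camera images.
- compressor: Grey bench spring compressor, fixed. Origin on the bench under the clutch drum's centre; x to its back (away from the robot), y to its left, z up; all offsets are in this frame. Base 250 x 270 x 14 mm; drum 136 mm wide, rim 82 mm high. Two bearing pillars at x 110, y +-85 mm, tops 153 mm high, carry the cross shaft with presser arm (y 0), hand lever (y -112) and lock lug (y 110).
- press_bar_center (a point): Centre of the long flat steel bar: 150 mm long (own y axis), 22 mm wide (x), 16 mm thick (z), about 0.4 kg, loose, lying flat on the bench. The other flat bar, 80 mm long, is too short and not used.
- seat_mid (a point): Point midway between the two saddles of the press yoke, level with their seats (112 mm above the bench, springs free). Two posts 100 mm apart (y +-50 mm), open between; each has a flat seat 15 mm long (y) between flared cheeks, 28 mm apart (x) at the seat and 14 mm high. The seated bar lies along y, its centre 8 mm above this point.
- yoke (a joint): Travel of the press yoke (disc with the two posts, in the drum) down against the clutch springs, m: 0 = springs free, 0.016 = bottomed; the snap ring groove is clear from 0.011. About 14 N at 0, 27 N at 0.016.
- catch (a joint): Safety catch, rad: 0 = on (strut lies level to the back, its end against the lock lug, lever blocked), 2.4 = flipped right over to the front, on its stop. It swings up and over about an axis along y; past 1.4 it falls over by its own weight and stays, below 1.2 it falls back on. Light: under 2 N at the tab.
- catch_pivot (a point): Pivot of the safety catch, a fixed point at x 35, y 110, z 180 mm of the compressor; its axis runs along y. It is carried by an upright bracket between it and the drum (x 23 to 47, y 82 to 94 mm, top 192 mm high).
- catch_tab (a point): Pinch point on the catch's upright thumb tab, a steel plate 16 mm (x) by 11 mm (y), 14 mm below its tip; with the catch on, 48 mm behind and 34 mm above the pivot. Moves with the catch. Room for fingers on both sides along y; the bearing pillar beside it (towards the drum) is 61 mm lower.
- lever (a joint): Hand lever and presser, rad: 0 = up; grows as the grip is pulled towards the robot and down. The catch leaves it a little play (0.02, and more if forced). With the bar on the yoke the presser meets it at about 1.39; about 1.49 gives 0.011 of yoke travel, 1.53 bottoms it. A spring lifts it when let go; holding it down takes about 17 N at the grip.
- shaft (a point): Middle of the cross shaft, the lever's axis, a fixed point at x 110, y 0, z 130 mm of the compressor; the axis runs along y.
- lever_grip (a point): Middle of the lever's round black grip, 24 mm thick, 100 mm long, along y, on the right of the lever, 172 mm right of the shaft's middle and 200 mm from its axis. Lever up: 68 degrees above the forward (-x) direction from the shaft, 315 mm above the bench; springs squeezed: about 18 degrees below level, 68 mm above the bench. It does not revolve on the lever.
Not all that is in view belongs to the job. Leave any blue look-alike of the part that bears press_bar_center alone.

How it is judged:
By the outcome, as a careful person would: the job done as asked, in the order asked, and still so for the second after the job is handed in, while the arm keeps its last pose, push and grip.
It also fails if it takes over 72 s, if anything falls off the work surface, if the arm or the gripper's body presses on something with over 40 N, if the wrist force passes 120 N, or if a joint passes its speed limit or range.

ROBOT

A 6-joint arm with a two-finger parallel gripper is mounted at the origin on the work surface. World frame = base frame: x ahead of the robot, y to its left, z up, the work surface at z = 0. Lengths are in m, angles in rad, forces in N, time in s.
With the tool pointing down it reaches from about 0.25 to 0.775 m from the base axis. Payload 4 kg.
Tool frame: the origin (TCP) lies at the very end of the fingers, on their centre line; the grasp point (between the pads) lies 19 mm behind it; z points along the fingers, y is the direction in which the jaws open and shut (so a half turn about z gives the same grasp; the last joint's range is limited). The gripper opens to 94 mm and grips with 3 to 60 N. Pads are 16 mm wide; open, the fingers measure 119 mm over their backs; the gripper's body (75 mm by 177 mm) begins 78 mm behind the grasp point.
Start: joints at [-1.329, 0.087, 1.371, -0, 1.684, -0.103], TCP at [0.186, -0.518, 0.206] pointing down, gripper open.
Joint ranges: [-3.1, 3.1], [-0.76, 2.03], [0.27, 2.55], [-1.08, 4.22], [0.17, 2.65], [-2.57, 2.57]. Speed limits (rad/s): [2.79, 2.79, 3.14, 3.14, 3.14, 3.14].

INTERFACE

Orientations are given as a unit quaternion [w, x, y, z].
In Python, from workcell import observe, read_camera, camera_params, finish_job gives the robot as it stands.
- The arm moves only by the tool jog_arm, never from a script. Its argument "plan" is text: rows parted by semicolons, each of 7 numbers parted by spaces: the shift along the tool's x, y, z in mm, then the turn, a rotation vector about the tool's x, y, z in degrees, then the gripper's target within -1 to 1 (shut at 1, half-way at 0, fully open at -1). In form: tx ty tz wx wy wz claw; .... A call has 1 to 8 rows; each row shifts and turns the commanded pose from where the row before left it, along the tool's axes as they then stand; what a row does not reach is not made up. A row lasts 1/12 s, in which the tool goes at most 41.7 mm and 7.16 degrees, less where a joint would pass 70% of its speed; a pose out of reach is approached as far as the arm can. A call is refused whole if a number of a shift passes 41.7 or a number of a turn 7.16, either way. A call with a gripper value outside its range is refused whole. The fingers move at their own pace and stop on an object; "squeeze" is the grip in N (left out, the last holds). Time passes only in rows, so rows that do not move let the fingers close. It gives the time, the measured TCP pose, the force and the opening at its end, in the units of the state.
- observe(): the state, without advancing time (a new reading comes with each control period).
- read_camera(name): name is "scene" or "top"; returns (picture, depth): 384x512x3 uint8, red, green, blue; 384x512 float32, m along the optical axis (not along the pixel's ray), 0 where there is no reading.
- camera_params(name): a dict with "fx", "fy", "cx", "cy" (pixels), "R" (3x3) and "t" (3): a world point X has camera coordinates R X + t. Camera axes: x right, y down, z forward; pixel columns grow to the right and rows downward; lengths in m; the calibration is good to about 2 mm. A picture is of the moment at which its call begins. camera_params takes no time and is no camera call.
- finish_job(): hands the job in, once; it reports no verdict.
The state is a dict: "clock": time; "joint_positions": joint angles; "qd": joint speeds; "joint_torque": joint torques, N m; "position": TCP position; "eef_rot": TCP orientation; "wrist_force": force on the tool from outside, world axes, zero at the start; "ft_torque": the same for the moment, N m; "grip_width": finger opening in m.
Only numpy, scipy, OpenCV 4.12 (cv2) and the standard library are available. Lean on these libraries where they do the work, as an engineer would, in place of code of your own. Each camera call takes 0.05 s, during which the arm holds its last target.

## Working session

There is one attempt and no reset: what is moved stays moved. The work goes in short steps, Python scripts to look and compute and a tool call to move; the robot and the scene stay as the last step left them, time stands still between calls to the robot, and variables do not carry over. Pictures are saved under pics/ and viewed, and the job is handed in when it is done.

Besides the shell and the picture viewer there is one more tool, called after "Call:" as a command line: name --argument value ..., lists and objects as JSON in quotes. jog_arm: Moves the arm, as the interface text tells. Its arguments: {"type":"object","properties":{"plan":{"type":"string"},"squeeze":{"type":"number"}},"required":["plan"]}

```bash
mkdir -p pics; ls
python3 - <<'E'
from workcell import *
import cv2,numpy as np
print(observe())
for n in("scene","top"):
    p,d=read_camera(n); cv2.imwrite(f"pics/{n}0.png",p[:,:,::-1]); np.save(f"pics/{n}0.npy",d); np.save(f"pics/{n}0p.npy",p); print(camera_params(n))
E
```

```text
pics
{'clock': 0.0, 'joint_positions': array([-1.32911267e+00,  8.79615525e-02,  1.37220717e+00,  4.87262368e-06,
        1.68358167e+00, -1.03070079e-01]), 'qd': array([ 5.51267043e-04,  2.93505380e-05, -4.77472051e-04, -7.50759522e-05,
        3.80892510e-04,  6.40113510e-05]), 'joint_torque': array([-5.61973102e-04, -3.40189326e+01, -3.02427363e+01,  7.17200479e-02,
        3.32195393e-02, -1.71275174e-04]), 'position': array([ 0.18576653, -0.51711785,  0.20432447]), 'eef_rot': array([-1.07644382e-03,  9.85179240e-01,  1.71524639e-01, -7.22975921e-05]), 'wrist_force': array([-0.07503235, -0.98044495,  0.5671151 ]), 'ft_torque': array([-0.02581075,  0.00810421, -0.01604107]), 'grip_width': 0.0940093147692062}
{'fx': 406.405575887061, 'fy': 406.405575887061, 'cx': 263.1116313321291, 'cy': 191.50175325030222, 'R': array([[-0.0648604 ,  0.99779152,  0.01432522],
       [ 0.54646266,  0.04752655, -0.83613384],
       [-0.83496808, -0.04640378, -0.5483384 ]]), 't': array([ 9.03593232e-04, -1.23455541e-01,  1.84744355e+00])}
{'fx': 420.94941478631387, 'fy': 420.94941478631387, 'cx': 259.512381811703, 'cy': 191.95009454074642, 'R': array([[-0.01620855, -0.9997793 , -0.01336577],
       [-0.98258157,  0.01840186, -0.18491846],
       [ 0.1851236 ,  0.0101357 , -0.98266297]]), 't': array([0.03508732, 0.52609776, 1.46219869])}
```

View pics/scene0.png

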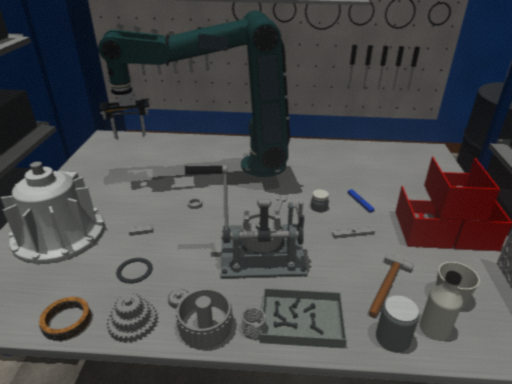

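View pics/top0.png

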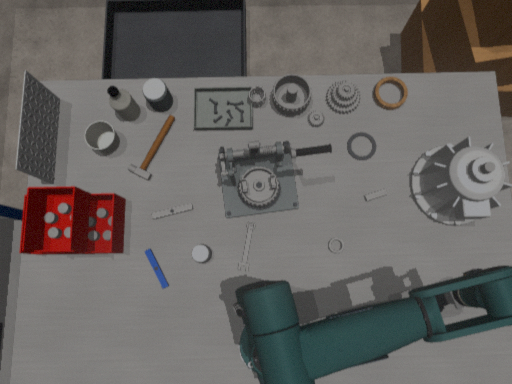

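The top view shows the long bar at about (172,212), the blue look-alike at (156,268), the short bar at (375,195), and the compressor around (258,183). Next I'll zoom in and measure.

```bash
cat > h.py <<'E'
import numpy as np, cv2
from workcell import *
from scipy.spatial.transform import Rotation as Ro
def ray(n,u,v):
    c=camera_params(n);R=np.array(c['R']);t=np.array(c['t'])
    return -R.T@t, R.T@np.array([(u-c['cx'])/c['fx'],(v-c['cy'])/c['fy'],1.])
def onz(n,u,v,z):
    o,d=ray(n,u,v); return o+d*(z-o[2])/d[2]
def proj(n,X):
    c=camera_params(n);q=np.array(c['R'])@np.array(X)+c['t'];return np.array([c['fx']*q[0]/q[2]+c['cx'],c['fy']*q[1]/q[2]+c['cy']])
def cloud(n,d):
    c=camera_params(n);R=np.array(c['R']);t=np.array(c['t'])
    v,u=np.mgrid[:384,:512];q=np.stack([(u-c['cx'])/c['fx']*d,(v-c['cy'])/c['fy']*d,d],-1)
    return (q-t)@R
E
python3 - <<'E'
from h import *
p=cv2.imread('pics/top0.png');d=np.load('pics/top0.npy')
cv2.imwrite('pics/a1.png',cv2.resize(p[125:230,195:345],None,fx=5,fy=5,interpolation=cv2.INTER_CUBIC))
cv2.imwrite('pics/a2.png',cv2.resize(p[190:235,140:210],None,fx=10,fy=10,interpolation=cv2.INTER_CUBIC))
s=cv2.imread('pics/scene0.png')
cv2.imwrite('pics/a3.png',cv2.resize(s[155:285,170:385],None,fx=3.6,fy=3.6,interpolation=cv2.INTER_CUBIC))
C=cloud('top',d)
print((d==0).mean(), C[212,165],C[212,100])
m=(C[...,2]>.008)&(C[...,2]<.03); mm=np.zeros(m.shape,np.uint8);mm[195:230,145:200]=m[195:230,145:200]
P=C[mm>0];print(P.shape,P.mean(0),P[:,2].max());r=cv2.minAreaRect(P[:,:2].astype(np.float32)*1000);print(r)
E
```

```text
0.004058837890625 [0.46418985 0.37115547 0.0210431 ] [0.46559689 0.60099746 0.04076319]
(265, 3) [0.46900655 0.34912037 0.015108  ] 0.0249823531498019
((456.31787109375, 342.5710754394531), (196.3454132080078, 121.98372650146484), 79.54469299316406)
```

View pics/a1.png

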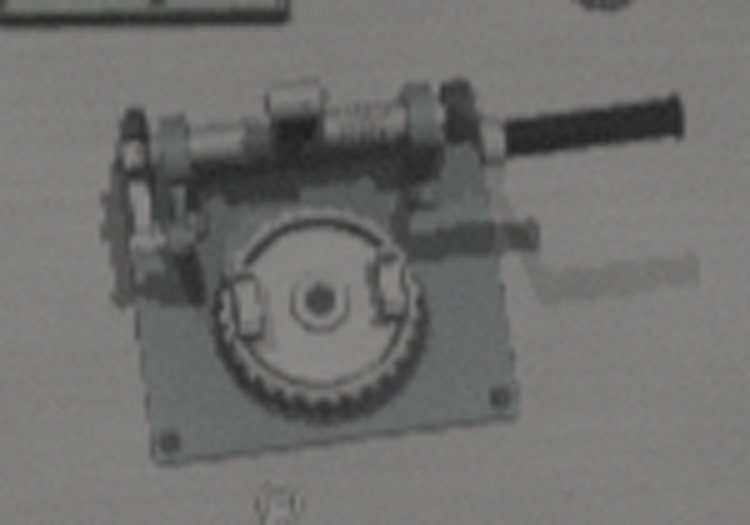

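View pics/a2.png

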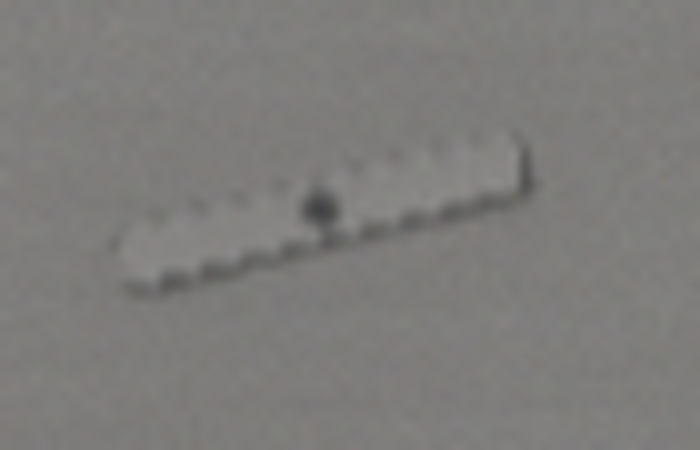

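View pics/a3.png

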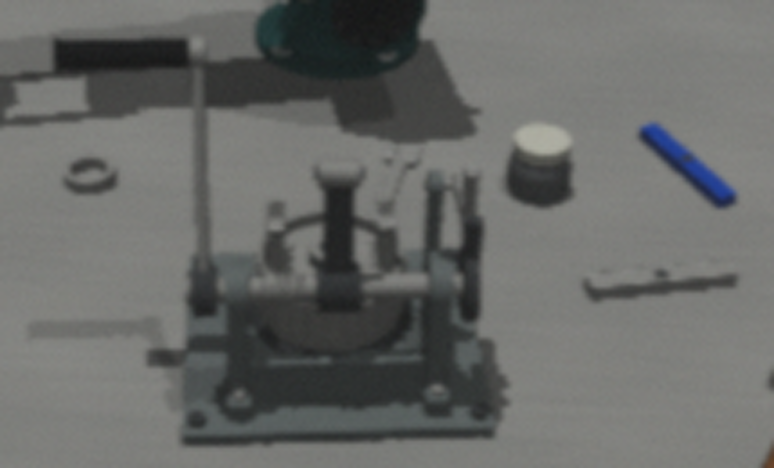

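Run:
```python
from h import *
def px(x,y,f,ox,oy): return (x+.5)/f-.5+ox,(y+.5)/f-.5+oy
B=lambda x,y:px(x,y,10,140,190)
A=lambda x,y:px(x,y,5,195,125)
S=lambda x,y:px(x,y,3.6,170,155)
for q in [(321,208),(122,226),(118,285),(520,140),(524,185)]: print('bar',q,onz('top',*B(*q),.016))
sL=onz('top',*A(248,308),.119);sR=onz('top',*A(391,287),.119);print('posts',sL,sR,np.hypot(*(sL-sR)[:2]))
pin=onz('top',*A(320,298),.11);print(pin)
# grip mask top
p=cv2.imread('pics/top0.png').max(2); m=np.zeros_like(p); m[140:162,294:335]=(p[140:162,294:335]<60)
ys,xs=np.nonzero(m);print('grip px',len(xs),xs.min(),xs.max(),xs.mean(),ys.mean(),cv2.minAreaRect(np.c_[xs,ys].astype(np.float32)))
g=onz('top',xs.mean(),ys.mean(),.315);print('grip',g)
for q in [(508,137),(683,117)]: print(onz('top',*A(*q),.32))
for q in [(57,54),(190,52)]: print('s',onz('scene',*S(*q),.315))
for q in [(155,465),(519,417),(135,330),(507,330)]: print('base',onz('top',*A(*q),.014 ))
for q in [(184,440),(496,435)]: print('sbase',onz('scene',*S(*q),.0 ))
```

```text
bar (321, 208) [0.47055404 0.34815672 0.016     ]
bar (122, 226) [0.46523843 0.42086139 0.016     ]
bar (118, 285) [0.44358307 0.4216449  0.016     ]
bar (520, 140) [0.49436439 0.2756821  0.016     ]
bar (524, 185) [0.47769031 0.27398971 0.016     ]
posts [0.53456687 0.07741266 0.119     ] [ 0.54742943 -0.02103741  0.119     ] 0.09928676479520933
[0.54250595 0.02798326 0.11      ]
grip px 219 296 330 313.42009132420094 150.0958904109589 ((313.2882385253906, 150.16159057617188), (6.343857765197754, 34.494728088378906), 82.40535736083984)
grip [ 0.6012669  -0.14058371  0.315     ]
[ 0.59495459 -0.08840492  0.32      ]
[ 0.60523644 -0.19325086  0.32      ]
s [ 0.60879888 -0.19086879  0.315     ]
s [ 0.59609237 -0.08519472  0.315     ]
base [0.44064366 0.15117535 0.014     ]
base [ 0.47110045 -0.11451848  0.014     ]
base [0.54095447 0.16579177 0.014     ]
base [ 0.53581731 -0.10786154  0.014     ]
sbase [ 0.71536437 -0.08541443  0.        ]
sbase [0.68816254 0.18197423 0.        ]
```

Run:
```python
from h import *
d=np.load('pics/top0.npy');C=cloud('top',d)
print(ray('top',0,0)[0],ray('scene',0,0)[0])
print('bench',np.std(C[240:270,290:320,2]),C[240:270,290:320,2].mean())
def box(lo,hi):
    m=np.all((C>lo)&(C<hi),-1);return C[m]
print('grip',len(g:=box([.55,-.25,.29],[.66,-.07,.34])),g.mean(0),g.min(0),g.max(0))
P=box([.47,-.06,.1],[.60,.12,.14])
for s,q in(('L',P[P[:,1]>.06]),('R',P[P[:,1]<0])):print(s,len(q),q.mean(0),q.min(0),q.max(0))
a=d[150:205,225:290]
# rows around posts: height map
np.set_printoptions(linewidth=250)
print((C[176:196,238:282,2]*1000).astype(int))
print((C[148:172,216:240,2]*1000).astype(int))
p=cv2.imread('pics/top0.png')
s=cv2.imread('pics/scene0.png')
cv2.imwrite('pics/b1.png',cv2.resize(p[165:200,235:285],None,fx=14,fy=14,interpolation=cv2.INTER_CUBIC))
cv2.imwrite('pics/b2.png',cv2.resize(s[190:260,230:310],None,fx=8,fy=8,interpolation=cv2.INTER_CUBIC))
```

```text
[0.24681519 0.010578   1.53460267] [1.61007884 0.09069418 0.90978593]
bench 0.11414490202083355 0.008084309774871321
grip 331 [ 0.59915535 -0.13122161  0.32394942] [ 0.58144288 -0.19300002  0.30679092] [ 0.62004904 -0.07033497  0.33336973]
L 67 [0.54551124 0.08272941 0.11583247] [0.51991286 0.06865594 0.10133714] [0.59629819 0.11913996 0.1383738 ]
R 61 [ 0.55436326 -0.02035922  0.11530891] [ 0.53076825 -0.02867178  0.10196084] [ 0.57466767 -0.01182504  0.13166857]
[[  12   12   16   70   83   80   67   55   71   72   71   69   73   68   76   74   76   72   76   70   73   72   79   72   71   77   71   70   73   69   70   66  121  112  116  112  119   85    9   11   14   15   10   12]
 [  14   16   14   11   83   76   64   37   75   72   67   81   69   74   76   68   67   71   72   67   73   72   77   73   77   71   73   68   75   73   73   70  114  114  112  110  108   80   80    7   19   19   14   10]
 [  10   13   74  124  130  125  123  126   69   66   67   73   73   72   70   64   75   67   72   73   69   74   81   75   78   74   70   69   73   72   70   72   91  106  109  113  10
[... 6082 characters left out ...]
183  186   14   13    8   11   17 1534  118  113   51   45   33   12   12   14   12]
 [   0   -4   -1    6   18   11  184  185  190   16   13   15   20   13  114  119  116   35   38 1534   19   17   14   13]
 [  -3    1    3    0   15   14  187  180  185  173   14   12   13   16  112  116 1534   40   38   32    9    9   14   11]
 [   0    0    2    6   20   20  183  192  184  184   13   16  192  187  197  193  118   34   24   32   27   14   13    9]
 [  -4   -1   -3    0   14   15  190  192  186  185   10    9    6  189  190  187  175  187   33   37   30   15   19    8]
 [   1    1   -2   -3   14   13  190  188  190  189  183  181  182  192  191  195  183  186   20   29   20   14   14   15]]
```

View pics/b1.png

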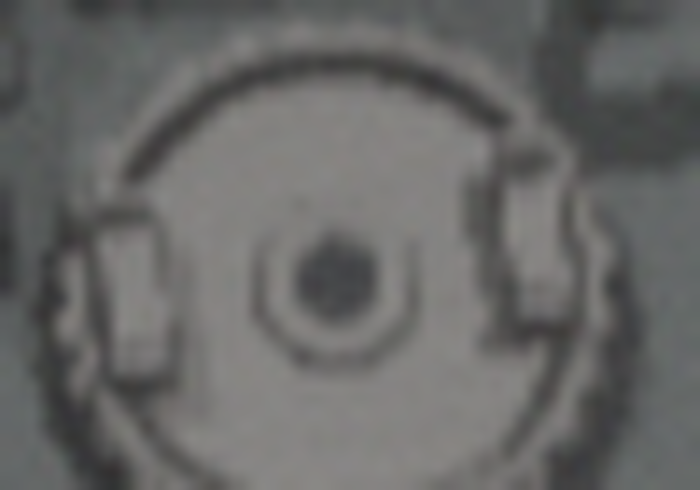

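View pics/b2.png

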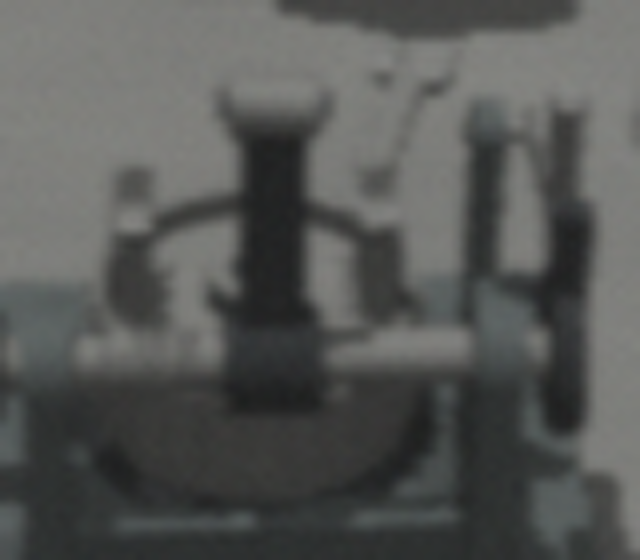

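Run:
```python
from h import *
d=np.load('pics/top0.npy');C=cloud('top',d)
np.set_printoptions(linewidth=250)
print((C[168:178,266:280,2]*1000).astype(int))
print('pin',onz('top',258.6,184.7,.089))
# hex/nut region
m=np.zeros(d.shape,bool);m[178:192,250:268]=1
q=C[m&(C[...,2]>.080)&(C[...,2]<.1)];print('nut',len(q),q.mean(0),(q.min(0)+q.max(0))/2)
# cheek tops
for r,n in(((176,192,241,248),'L'),((172,188,268,278),'R')):
    m=np.zeros(d.shape,bool);m[r[0]:r[1],r[2]:r[3]]=1
    k=m&(C[...,2]>.118)&(C[...,2]<.14); v,u=np.nonzero(k); mid=(v.min()+v.max())/2
    f=[(u[s].mean(),v[s].mean()) for s in(v<mid,v>mid)]
    X=[onz('top',*a,.126) for a in f];print(n,f,X,np.linalg.norm(X[0]-X[1]),(X[0]+X[1])/2)
    k=m&(C[...,2]>.100)&(C[...,2]<.118);v,u=np.nonzero(k);print('seat u',u.mean(),v.mean(),onz('top',u.mean(),v.mean(),.112))
# drum rim z~.08: circle
m=np.zeros(d.shape,bool);m[160:212,230:290]=1
q=C[m&(C[...,2]>.078)&(C[...,2]<.086)];
q=q[(np.hypot(q[:,0]-.545,q[:,1]-.028)<.075)&(np.hypot(q[:,0]-.545,q[:,1]-.028)>.05)]
from scipy.optimize import least_squares
r=least_squares(lambda a:np.hypot(q[:,0]-a[0],q[:,1]-a[1])-a[2],[.545,.028,.064],loss='soft_l1',f_scale=.002);print('rim',len(q),r.x)
# grip by depth centre
m=np.zeros(d.shape,bool);m[135:165,290:340]=1
k=m&(C[...,2]>.29)&(C[...,2]<.35);v,u=np.nonzero(k);print('gripmask',u.min(),u.max(),len(u))
k[:,:297]=0;k[:,330:]=0
v,u=np.nonzero(k);print(onz('top',u.mean(),v.mean(),.317), C[k].mean(0))
# shaft line: z ~ .13-.14
k=np.zeros(d.shape,bool);k[140:165,235:277]=1
```

```text
[[  83   81   68   20    9   16    9   17   10   10    8   11   18   15]
 [  79   88   77   81    5   14    7   14   16   11   18   16   11   17]
 [  63   74   81   79   79   14   16   10   15   12   11   20   13    9]
 [  52   55   66   76   77   79   73   11    6   15   14   10   10    7]
 [  77   40   50   69   76   82   85   59   10   14    0   21   12   15]
 [  71   68   72   48   62   74   82   77   15   17   13   17   11   17]
 [  71   73   72   68  126  127  123  128 1534   75   12   14   19 1534]
 [  74   73   69   73  119  128  119  123  123   81    8    7   17   13]
 [  73   69   70   66  121  112  116  112  119   85    9   11   14   15]
 [  75   73   73   70  114  114  112  110  108   80   80    7   19   19]]
pin [0.54507487 0.02826813 0.089     ]
nut 109 [0.5464962  0.02859504 0.08796209] [0.54737333 0.02868485 0.08793689]
L [(np.float64(243.2), np.float64(178.8)), (np.float64(244.33333333333334), np.float64(189.33333333333334))] [array([0.55908197, 0.08026554, 0.126     ]), array([0.52223214, 0.07673056, 0.126     ])] 0.03701900606508858 [0.54065706 0.07849805 0.126     ]
seat u 244.125 184.45 [0.54215828 0.07794376 0.112     ]
R [(np.float64(271.8181818181818), np.float64(174.8181818181818)), (np.float64(273.7142857142857), np.float64(185.57142857142858))] [array([ 0.5711804 , -0.01807006,  0.126     ]), array([ 0.53342619, -0.02372564,  0.126     ])] 0.0381754649302584 [ 0.55230329 -0.02089785  0.126     ]
seat u 272.5348837209302 180.7906976744186 [ 0.55320271 -0.0203724   0.112     ]
rim 166 [0.54717684 0.0286163  0.06476278]
gripmask 290 331 331
[ 0.60206462 -0.13924861  0.317     ] [ 0.6000465  -0.1384091   0.32391505]
```

Run:
```python
from h import *
o=np.array([.547,.0285,0]);a=np.radians(6.6);R=np.array([[np.cos(a),np.sin(a),0],[-np.sin(a),np.cos(a),0],[0,0,1]])
for n in('top','scene'):
    C=cloud(n,np.load(f'pics/{n}0.npy'));Q=((C-o)@R.T)*1000
    m=(abs(Q[...,1])<40)&(Q[...,2]>160)&(Q[...,2]<330)&(abs(Q[...,0]-100)<80)
    q=Q[m];
    for lo in range(160,330,15):
        k=q[(q[:,2]>=lo)&(q[:,2]<lo+15)]
        if len(k):print(n,lo,len(k),np.percentile(k,5,0).round(),np.percentile(k,95,0).round())
    m=(abs(Q[...,1]-110)<22)&(Q[...,2]>150)&(Q[...,2]<260)&(abs(Q[...,0]-60)<80)
    q=Q[m];print('catch')
    for lo in range(150,260,10):
        k=q[(q[:,2]>=lo)&(q[:,2]<lo+10)]
        if len(k):print(n,lo,len(k),np.percentile(k,5,0).round(),np.percentile(k,95,0).round())
X=lambda x,y,z:o+R.T@(np.array([x,y,z])/1000)
print('tab',X(83,110,214),'tabpx',proj('top',X(83,110,214)),proj('scene',X(83,110,214)))
print('seat',X(0,0,112),'grip',X(35.1,-172,315),proj('top',X(35.1,-172,315)),proj('scene',X(35.1,-172,315)))
```

```text
top 160 6 [ 98.  -5. 161.] [ 99.  10. 172.]
top 175 6 [ 96.  -7. 176.] [ 97.   7. 189.]
top 190 5 [ 95.  -9. 192.] [ 96.  10. 202.]
top 205 7 [ 93.  -8. 206.] [ 95.   9. 217.]
top 220 3 [ 93.   1. 221.] [ 93.   7. 224.]
top 235 52 [ 88. -16. 240.] [110.  17. 249.]
top 250 33 [ 94. -14. 250.] [106.  15. 255.]
catch
top 150 21 [ 23.  89. 150.] [131. 107. 157.]
top 160 1 [104. 103. 160.] [104. 103. 160.]
top 170 4 [ 27.  93. 171.] [ 73. 115. 179.]
top 180 75 [ 26.  92. 181.] [104. 116. 189.]
top 190 36 [ 30.  89. 191.] [115. 115. 199.]
top 200 7 [ 74. 105. 201.] [ 96. 114. 208.]
top 210 1 [ 75. 111. 218.] [ 75. 111. 218.]
top 220 16 [ 74. 106. 222.] [ 91. 115. 229.]
top 230 5 [ 78. 105. 230.] [ 85. 113. 231.]
scene 160 44 [109. -11. 161.] [119.  13. 174.]
scene 175 36 [107. -11. 176.] [116.  12. 189.]
scene 190 38 [105. -11. 191.] [114.  12. 203.]
scene 205 45 [ 99. -11. 206.] [115.  12. 219.]
scene 220 34 [107.  -9. 221.] [113.  12. 235.]
scene 235 81 [ 98. -15. 237.] [115.  17. 249.]
scene 250 13 [ 99. -10. 250.] [107.  15. 252.]
catch
scene 150 44 [ 45.  89. 150.] [131. 116. 160.]
scene 160 23 [ 44.  89. 162.] [120. 117. 170.]
scene 170 25 [ 37.  91. 171.] [117. 116. 180.]
scene 180 56 [ 35.  91. 180.] [118. 116. 189.]
scene 190 37 [ 37.  94. 190.] [115. 118. 198.]
scene 200 14 [ 85. 106. 201.] [ 94. 114. 210.]
scene 210 10 [ 84. 105. 211.] [ 92. 114. 219.]
scene 220 18 [ 77. 105. 221.] [ 91. 114. 228.]
tab [0.61680685 0.14731079 0.214     ] tabpx [221.02182062 155.99021879] [300.43009671 205.51948368]
seat [0.547  0.0285 0.112 ] grip [ 0.60163657 -0.13832582  0.315     ] [312.66160599 149.99167073] [203.94067452 169.21613776]
```

```bash
cat >> h.py <<'E'
O=np.array([.547,.0285,0]);YAW=np.radians(6.6)
RC=np.array([[np.cos(YAW),-np.sin(YAW),0],[np.sin(YAW),np.cos(YAW),0],[0,0,1]])
def X(x,y,z): return O+RC@(np.array([x,y,z])/1000)
def toolR(th,tilt=0):
    "tool down, jaw axis at th deg; tilt: hand top toward -(jaw) dir, deg about world axis normal"
    t=np.radians(th);y=np.array([np.cos(t),np.sin(t),0]);z=np.array([0,0,-1.]);M=np.c_[np.cross(y,z),y,z]
    ax=np.cross([0,0,1.],y) # rotating z(up) toward y about ax
    return Ro.from_rotvec(-np.radians(tilt)*ax).as_matrix()@M
def cur():
    s=observe();q=s['eef_rot'];return s,np.array(s['position']),Ro.from_quat([q[1],q[2],q[3],q[0]]).as_matrix()
def plan(p1,R1,n=None,g=-1,p0=None,R0=None):
    if p0 is None: s,p0,R0=cur()
    w=Ro.from_matrix(R0.T@R1).as_rotvec(degrees=True)
    L=np.linalg.norm(np.array(p1)-p0)*1000
    k=int(np.ceil(max(L/41,np.abs(w).max()/7,1)));n=max(n or 1,k)
    P=np.array(p0);R=np.array(R0);rows=[]
    for i in range(n):
        d=R.T@((np.array(p1)-P)/(n-i))*1000; ww=Ro.from_matrix(R.T@R1).as_rotvec(degrees=True)/(n-i)
        d=d.round(1);ww=ww.round(2);rows.append(' '.join(f'{v:g}' for v in [*d,*ww,g]))
        P=P+R@d/1000;R=R@Ro.from_rotvec(ww,degrees=True).as_matrix()
    for i in range(0,n,8):print('; '.join(rows[i:i+8]));print()
    print('n',n)
    return P,R
E
python3 - <<'E'
from h import *
plan([.470,.348,.10],toolR(12.2))
E
```

```text
24.3 -31.2 4.6 -0 -0 -3.58 -1; 26.2 -29.6 4.6 -0 -0 -3.58 -1; 28.1 -27.9 4.6 -0 -0 -3.58 -1; 29.7 -26.1 4.6 -0 -0 -3.59 -1; 31.3 -24.2 4.6 -0 -0.01 -3.58 -1; 32.8 -22.2 4.6 -0 -0.01 -3.59 -1; 34.1 -20.1 4.6 -0 -0 -3.58 -1; 35.3 -18 4.6 -0 -0.01 -3.59 -1

36.3 -15.7 4.6 -0.01 -0.01 -3.58 -1; 37.3 -13.4 4.6 -0 -0 -3.59 -1; 38 -11.1 4.6 -0.01 -0.01 -3.58 -1; 38.6 -8.7 4.6 -0 -0 -3.59 -1; 39.1 -6.2 4.6 -0.01 -0.01 -3.58 -1; 39.4 -3.8 4.6 -0 -0 -3.59 -1; 39.6 -1.3 4.6 -0.01 -0.01 -3.58 -1; 39.6 1.2 4.5 -0 -0 -3.59 -1

39.4 3.7 4.5 -0.01 -0.01 -3.58 -1; 39.1 6.1 4.5 -0 -0 -3.59 -1; 38.7 8.6 4.6 -0.01 -0.01 -3.58 -1; 38.1 10.9 4.5 -0 -0 -3.59 -1; 37.3 13.3 4.5 -0.01 -0.01 -3.58 -1; 36.4 15.6 4.6 -0 -0 -3.59 -1; 35.3 17.9 4.5 -0.01 -0.01 -3.58 -1

n 23
```

Call:
jog_arm --plan "24.3 -31.2 4.6 0 0 -3.58 -1; 26.2 -29.6 4.6 0 0 -3.58 -1; 28.1 -27.9 4.6 0 0 -3.58 -1; 29.7 -26.1 4.6 0 0 -3.59 -1; 31.3 -24.2 4.6 0 0 -3.58 -1; 32.8 -22.2 4.6 0 0 -3.59 -1; 34.1 -20.1 4.6 0 0 -3.58 -1; 35.3 -18 4.6 0 0 -3.59 -1"

```text
clock: 0.77
position: [0.2847, -0.2149, 0.168]
eef_rot: [-0.0, 0.912, 0.411, 0.0]
wrist_force: [0.8, -0.2, 0.1]
grip_width: 0.094
```

Call:
jog_arm --plan "36.3 -15.7 4.6 0 0 -3.58 -1; 37.3 -13.4 4.6 0 0 -3.59 -1; 38 -11.1 4.6 0 0 -3.58 -1; 38.6 -8.7 4.6 0 0 -3.59 -1; 39.1 -6.2 4.6 0 0 -3.58 -1; 39.4 -3.8 4.6 0 0 -3.59 -1; 39.6 -1.3 4.6 0 0 -3.58 -1; 39.6 1.2 4.5 0 0 -3.59 -1"

```text
clock: 1.43
position: [0.3834, 0.0862, 0.1315]
eef_rot: [0.0, 0.781, 0.625, 0.0]
wrist_force: [0.3, -0.5, -0.2]
grip_width: 0.0943
```

Call:
jog_arm --plan "39.4 3.7 4.5 0 0 -3.58 -1; 39.1 6.1 4.5 0 0 -3.59 -1; 38.7 8.6 4.6 0 0 -3.58 -1; 38.1 10.9 4.5 0 0 -3.59 -1; 37.3 13.3 4.5 0 0 -3.58 -1; 36.4 15.6 4.6 0 0 -3.59 -1; 35.3 17.9 4.5 0 0 -3.58 -1; 0 0 0 0 0 0 -1"

```text
clock: 2.1
position: [0.47, 0.3525, 0.0963]
eef_rot: [-0.002, 0.625, 0.78, -0.001]
wrist_force: [0.0, -0.1, 0.1]
grip_width: 0.0941
```

Run:
```python
from h import *
s,p,R=cur();print(p,R,s['wrist_force'],s['clock'])
pt,d=read_camera('top');cv2.imwrite('pics/c1.png',cv2.resize(pt[180:260,120:220,::-1],None,fx=6,fy=6,interpolation=cv2.INTER_CUBIC))
pt,d=read_camera('scene');cv2.imwrite('pics/c2.png',pt[:,:,::-1])
plan([.470,.348,.006],toolR(12.2))
```

```text
[0.4699989  0.35246905 0.09629254] [[-2.17562809e-01  9.76037832e-01 -4.07113676e-03]
 [ 9.76045623e-01  2.17565754e-01  2.89780359e-04]
 [ 1.16857653e-03 -3.91056978e-03 -9.99991671e-01]] [ 0.02484067 -0.11372334  0.07531083] 2.1
0.1 0.3 30.7 -0.07 0.03 0.03 -1; 0 0.3 30.8 -0.07 0.04 0.03 -1; 0.1 0.2 30.7 -0.07 0.03 0.02 -1

n 3
```

View pics/c1.png

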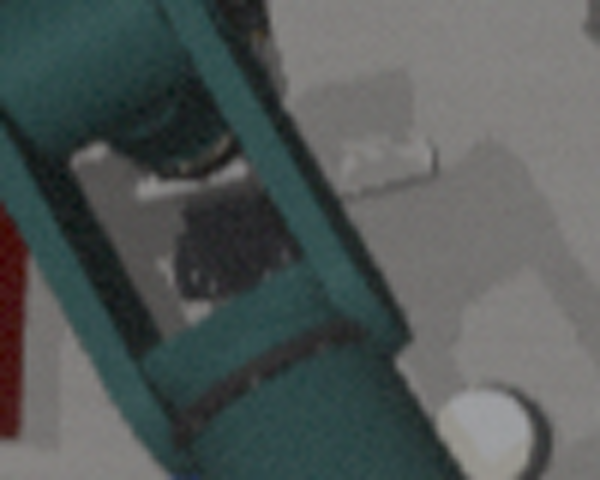

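View pics/c2.png

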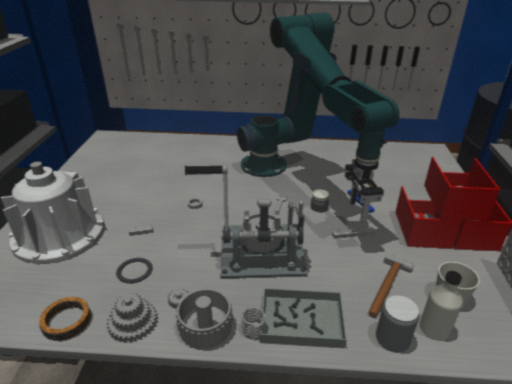

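Run:
```python
from h import *
s,p,R=cur();print(p,s['clock'])
for q in[(148,250),(165,286),(201,253)]:print(onz('top',*q,.016))
plan([.470,.348,.006],toolR(12.2),n=4)
```

```text
[0.46944119 0.34782109 0.09822284] 2.2
[0.32831701 0.43008388 0.016     ]
[0.20104959 0.36564967 0.016     ]
[0.31444494 0.23931977 0.016     ]
0.1 0.2 23.1 -0.05 0.03 0.02 -1; 0 0.2 23 -0.05 0.02 0.02 -1; 0 0.2 23.1 -0.05 0.03 0.02 -1; 0.1 0.2 23 -0.06 0.02 0.02 -1

n 4
```

Call:
jog_arm --plan "0 0 23 0 0 0 -1; 0 0 23 0 0 0 -1; 0 0 23 0 0 0 -1; 0 0.5 22 0 0 0 -1; 0 0 0 0 0 0 -1"

```text
clock: 2.62
position: [0.4672, 0.3436, 0.0047]
eef_rot: [-0.001, 0.629, 0.778, -0.005]
wrist_force: [-0.7, -0.3, -0.2]
grip_width: 0.0941
```

Call:
jog_arm --plan "0 0 0 0 0 0 0.6; 0 0 0 0 0 0 1; 0 0 0 0 0 0 1; 0 0 0 0 0 0 1; 0 0 0 0 0 0 1; 0 0 0 0 0 0 1" --squeeze 30

```text
clock: 3.12
position: [0.4713, 0.3478, 0.0103]
eef_rot: [0.0, 0.628, 0.778, 0.001]
wrist_force: [-0.2, -0.4, 0.3]
grip_width: 0.0579
```

Call:
jog_arm --plan "0 0 0 0 0 0 1; 0 0 0 0 0 0 1; 0 0 0 0 0 0 1; 0 0 0 0 0 0 1; 0 0 0 0 0 0 1; 0 0 0 0 0 0 1; 0 0 0 0 0 0 1; 0 0 0 0 0 0 1"

```text
clock: 3.78
position: [0.4703, 0.3474, 0.0091]
eef_rot: [-0.0, 0.628, 0.778, -0.0]
wrist_force: [-2.3, 0.4, 1.3]
grip_width: 0.0212
```

Run:
```python
from h import *
for i in range(3):
    s,p,R=cur();print(p,s['clock'],s['joint_positions'],s['grip_width'],s['wrist_force'])
    read_camera('top')
```

```text
[0.47030551 0.34738893 0.00907883] 3.7833 [5.39142846e-01 2.80812134e-01 1.54669445e+00 1.66102038e-04
 1.31507352e+00 3.26165651e-01] 0.021222844972618532 [-2.27182352  0.42390783  1.30936166]
[0.47031185 0.34736125 0.00907404] 3.8333 [5.39105276e-01 2.80789707e-01 1.54673343e+00 1.50921343e-04
 1.31504986e+00 3.26135363e-01] 0.02170238958709335 [-1.97676496 -1.28603748  0.48549013]
[0.47031583 0.34735433 0.00908167] 3.8833 [5.39078406e-01 2.80783564e-01 1.54672457e+00 1.73500198e-04
 1.31507165e+00 3.26143990e-01] 0.02099577394958064 [-0.95783298  0.20835506  1.73732908]
```

Call:
jog_arm --plan "0 0 0 0 0 0 0.3; 0 0 0 0 0 0 0.3; 0 0 0 0 0 0 0.3; 0 0 2.5 0 0 0 0.3; 0 0 2.5 0 0 0 0.3; 0 0 0 0 0 0 0.3; 0 0 0 0 0 0 1; 0 0 0 0 0 0 1"

```text
clock: 4.6
position: [0.4707, 0.3474, 0.0041]
eef_rot: [0.0, 0.628, 0.778, -0.0]
wrist_force: [-0.4, -0.5, -0.4]
grip_width: 0.023
```

Call:
jog_arm --plan "0 0 0 0 0 0 1; 0 0 0 0 0 0 1; 0 0 0 0 0 0 1; 0 0 0 0 0 0 1" --squeeze 40

```text
clock: 4.93
position: [0.4706, 0.3474, 0.0041]
eef_rot: [-0.0, 0.628, 0.778, -0.0]
wrist_force: [-0.7, 0.7, -1.4]
grip_width: 0.0214
```

Call:
jog_arm --plan "0 0 -5 0 0 0 1; 0 0 -15 0 0 0 1; 0 0 -25 0 0 0 1; 0 0 -25 0 0 0 1; 0 0 -25 0 0 0 1; 0 0 -5 0 0 0 1; 0 0 0 0 0 0 1; 0 0 0 0 0 0 1"

```text
clock: 5.6
position: [0.4702, 0.3471, 0.1031]
eef_rot: [-0.0, 0.628, 0.778, -0.001]
wrist_force: [-0.2, 0.3, -4.4]
grip_width: 0.0219
```

Run:
```python
from h import *
pt,d=read_camera('scene');cv2.imwrite('pics/d2.png',cv2.resize(pt[130:260,280:440,::-1],None,fx=5,fy=5,interpolation=cv2.INTER_CUBIC))
s,p,R=cur();print(p,R,s['clock'],s['grip_width'],s['wrist_force'])
```

```text
[0.46953374 0.34673243 0.10191555] [[-0.21125937  0.9774243  -0.0033498 ]
 [ 0.97742905  0.21125305 -0.00214567]
 [-0.00138957 -0.00372748 -0.99999209]] 5.65 0.021846642457126243 [-0.28512301 -0.29581316 -3.13330273]
```

View pics/d2.png

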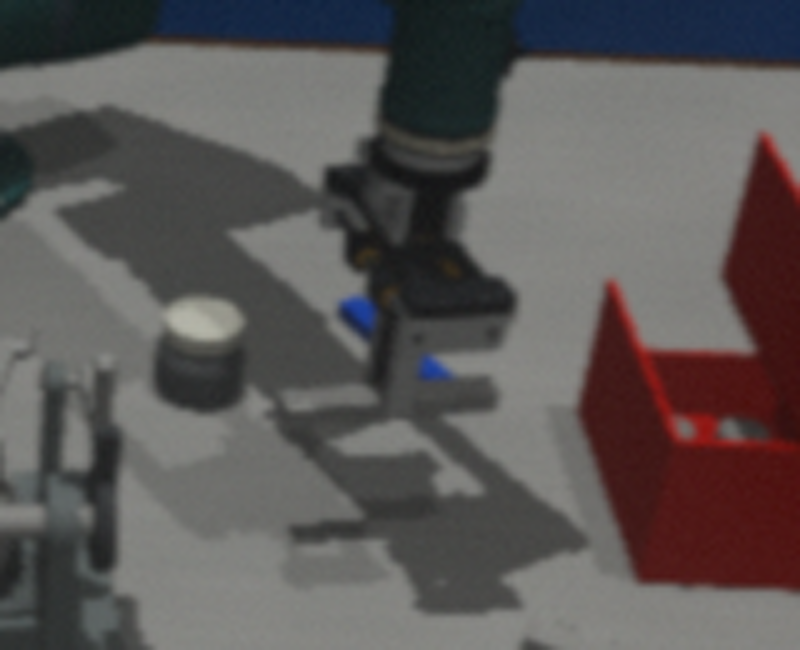

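```bash
cat >> h.py <<'E'
def tcp_for_bar(c,R): return np.array(c)+R[:,2]*.0039
E
python3 - <<'E'
from h import *
R=toolR(6.6,6)
P,Rr=plan(tcp_for_bar(X(-130,0,180),R),R,g=1)
plan(tcp_for_bar(X(0,0,145),R),R,g=1,p0=P,R0=Rr,n=6); print(R,tcp_for_bar(X(0,0,145),R))
E
```

```text
-35 -13.4 -8.1 -0.69 -0.02 0.62 1; -35.1 -12.9 -8.3 -0.69 -0.02 0.62 1; -35.3 -12.5 -8.4 -0.69 -0.02 0.62 1; -35.4 -12 -8.6 -0.69 -0.02 0.62 1; -35.5 -11.5 -8.7 -0.69 -0.02 0.62 1; -35.7 -11 -8.8 -0.69 -0.03 0.62 1; -35.8 -10.5 -9 -0.69 -0.02 0.63 1; -35.9 -10 -9 -0.69 -0.03 0.62 1

-36 -9.5 -9.2 -0.69 -0.02 0.63 1

n 9
0 20.9 8.1 0 -0 -0 1; 0 21 8.1 0 -0 -0 1; 0 20.9 8.1 0 -0 -0 1; 0 21 8 0 -0 -0 1; 0 20.9 8.1 0 -0 -0 1; 0 21 8 0 -0 -0 1

n 6
[[-1.14937150e-01  9.87930966e-01  1.03835729e-01]
 [ 9.93372766e-01  1.14307513e-01  1.20142037e-02]
 [-2.42196659e-18  1.04528463e-01 -9.94521895e-01]] [0.54740496 0.02854686 0.14112136]
```

Call:
jog_arm --plan "-17 -7 -4 -0.35 0 0.31 1; -35.1 -12.9 -8.3 -0.69 0 0.62 1; -35.3 -12.5 -8.4 -0.69 0 0.62 1; -35.4 -12 -8.6 -0.69 0 0.62 1; -35.5 -11.5 -8.7 -0.69 0 0.62 1; -35.7 -11 -8.8 -0.69 0 0.62 1; -35.8 -10.5 -9 -0.69 0 0.63 1; -35.9 -10 -9 -0.69 0 0.62 1"

```text
clock: 6.32
position: [0.427, 0.0684, 0.1632]
eef_rot: [0.027, 0.658, 0.751, 0.034]
wrist_force: [0.3, 0.3, -3.5]
grip_width: 0.0211
```

Call:
jog_arm --plan "-36 -9.5 -9.2 -0.69 0 0.63 1; -18 -6 -4 -0.35 0 0.3 1; 0 0 0 0 0 0 1; 0 0 0 0 0 0 1; 0 0 0 0 0 0 1"

```text
clock: 6.73
position: [0.4187, 0.0148, 0.1751]
eef_rot: [0.032, 0.664, 0.746, 0.041]
wrist_force: [0.2, 0.5, -4.0]
grip_width: 0.0213
```

Run:
```python
from h import *
s,p,R0=cur();print(p,R0,s['clock'],s['grip_width'],s['wrist_force'])
pt,d=read_camera('scene');cv2.imwrite('pics/e2.png',cv2.resize(pt[110:290,170:370,::-1],None,fx=4,fy=4,interpolation=cv2.INTER_CUBIC))
R=toolR(6.6,6)
plan(tcp_for_bar(X(0,0,145),R),R,g=1,n=7)
```

```text
[0.41865194 0.01478213 0.17512032] [[-0.1152913   0.98792753  0.10347517]
 [ 0.99330864  0.1139512   0.01879021]
 [ 0.00677225  0.10494913 -0.99445453]] 6.7333 0.02125872860870754 [ 0.18241498  0.52075043 -3.98302351]
-0.3 17.8 6.8 0.01 -0.05 0.01 1; -0.2 17.9 6.8 0 -0.05 0.01 1; -0.2 17.8 6.8 0.01 -0.06 0 1; -0.3 17.9 6.8 0 -0.05 0.01 1; -0.2 17.9 6.8 0.01 -0.06 0 1; -0.2 17.8 6.8 0 -0.05 0.01 1; -0.3 17.9 6.8 0.01 -0.06 0 1

n 7
```

View pics/e2.png

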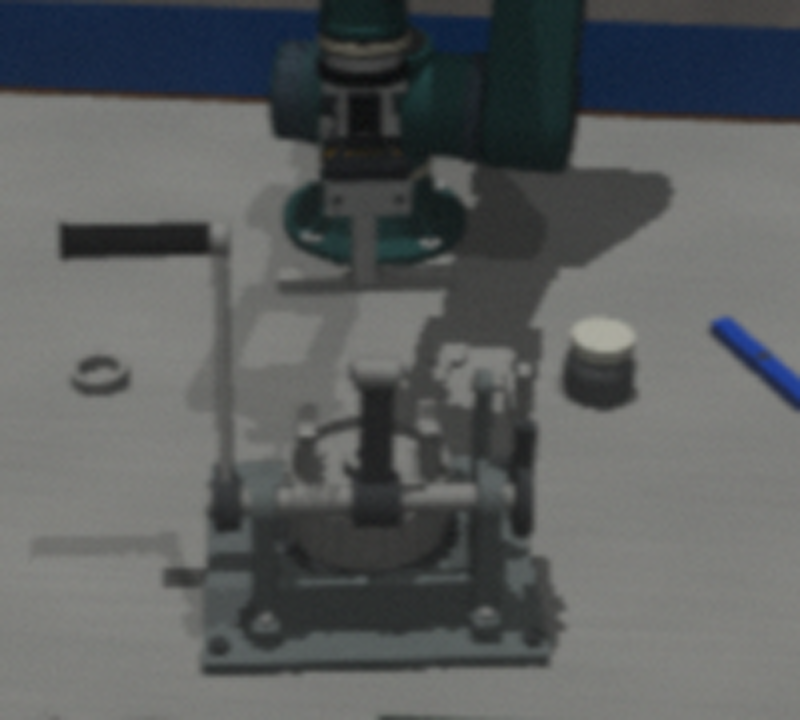

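The bar hangs level and centred in the jaws, from (280,285) to (450,285) in the crop. The yoke behind it is clear, so I'm moving in.

Call:
jog_arm --plan "-0.3 9 3.4 0 0 0 1; -0.3 18 6.8 0 -0.05 0 1; -0.2 18 6.8 0 -0.05 0 1; -0.2 18 6.8 0 -0.05 0 1; -0.2 18 6.8 0 -0.05 0 1; -0.2 18 6.8 0 -0.05 0 1; -0.2 18 6.8 0 -0.05 0 1; -0.3 8 3.4 0 -0.05 0 1"

```text
clock: 7.45
position: [0.5501, 0.029, 0.1409]
eef_rot: [0.035, 0.664, 0.746, 0.04]
wrist_force: [-0.5, -0.3, -4.2]
grip_width: 0.0213
```

Call:
jog_arm --plan "0 0 0 0 0 0 1; 0 0 0 0 0 0 1; 0 0 0 0 0 0 1"

```text
clock: 7.7
position: [0.5477, 0.0277, 0.143]
eef_rot: [0.036, 0.664, 0.746, 0.04]
wrist_force: [0.7, 0.0, -3.5]
grip_width: 0.0216
```

Run:
```python
from h import *
s,p,R0=cur();print(p,R0[:,1],s['clock'],s['grip_width'],s['wrist_force'])
pt,d=read_camera('scene');cv2.imwrite('pics/f2.png',cv2.resize(pt[110:270,190:350,::-1],None,fx=5,fy=5,interpolation=cv2.INTER_CUBIC)[:600])
pt,d=read_camera('top');cv2.imwrite('pics/f1.png',cv2.resize(pt[110:270,190:350,::-1],None,fx=3.7,fy=3.7,interpolation=cv2.INTER_CUBIC)[:600])
R=toolR(6.6,6)
plan(tcp_for_bar(X(0,0,125),R),R,g=1,n=4)
```

```text
[0.54766254 0.02769986 0.14296378] [0.98759086 0.11477465 0.10719646] 7.7 0.021583363333144954 [ 0.66688393  0.02111607 -3.46317602]
0.3 -0.7 5.6 0.06 0.01 -0 1; 0.3 -0.6 5.6 0.06 0.02 -0 1; 0.3 -0.7 5.6 0.06 0.01 -0 1; 0.3 -0.6 5.5 0.05 0.02 -0.01 1

n 4
```

View pics/f2.png

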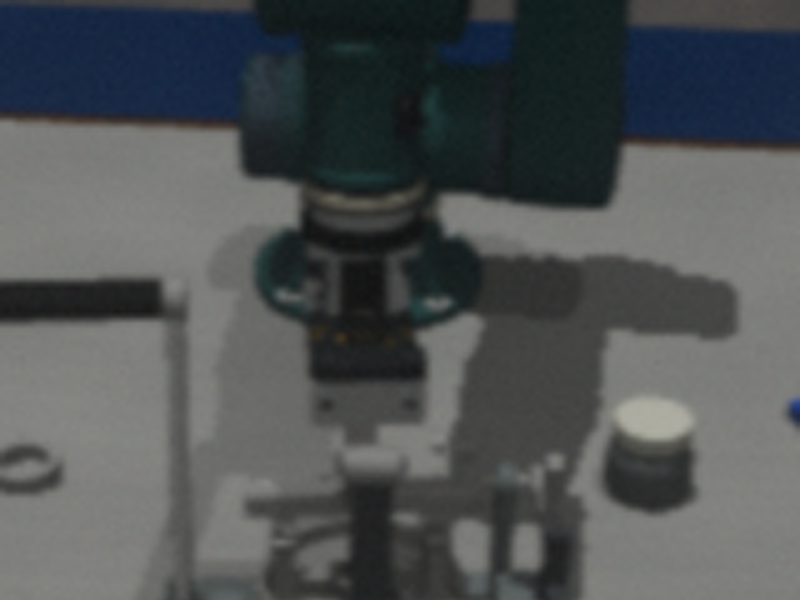

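View pics/f1.png

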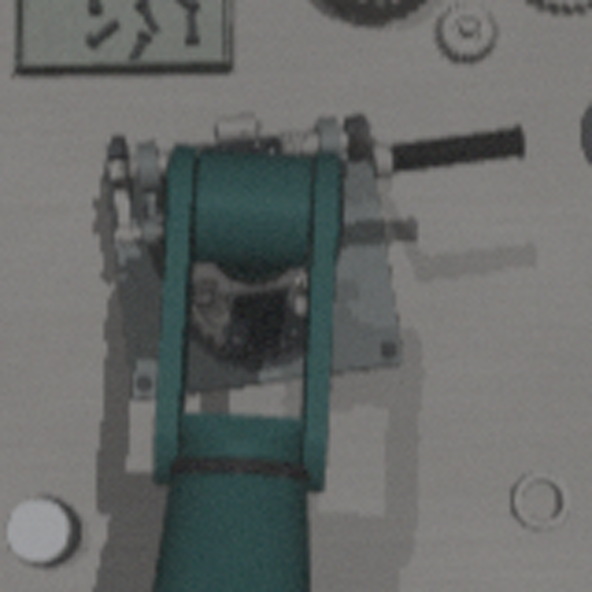

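Call:
jog_arm --plan "0.3 -0.7 5.5 0.06 0 0 1; 0.3 -0.7 5.5 0.06 0 0 1; 0.2 -0.7 5.5 0.05 0 0 1; 0 -0.4 5 0 0 0 1; 0 0 0 0 0 0 1; 0 0 0 0 0 0 1"

```text
clock: 8.3
position: [0.5475, 0.028, 0.1206]
eef_rot: [0.035, 0.664, 0.745, 0.039]
wrist_force: [0.5, 0.8, -2.8]
grip_width: 0.0217
```

Run:
```python
from h import *
pt,d=read_camera('scene');cv2.imwrite('pics/g2.png',cv2.resize(pt[180:260,220:320,::-1],None,fx=7,fy=7,interpolation=cv2.INTER_CUBIC)[:600])
s,p,R0=cur();print(p,R0[:,1],s['clock'],s['grip_width'],s['wrist_force'])
c=p-R0[:,2]*.0039;print('bar c in comp',RC.T@(c-O)*1000)
```

```text
[0.54784896 0.02799417 0.12121112] [0.98794588 0.11393738 0.10479127] 8.35 0.021819970592505077 [-0.09854905 -0.30219182 -3.35524707]
bar c in comp [  0.3765107   -0.59673182 125.08964438]
```

View pics/g2.png

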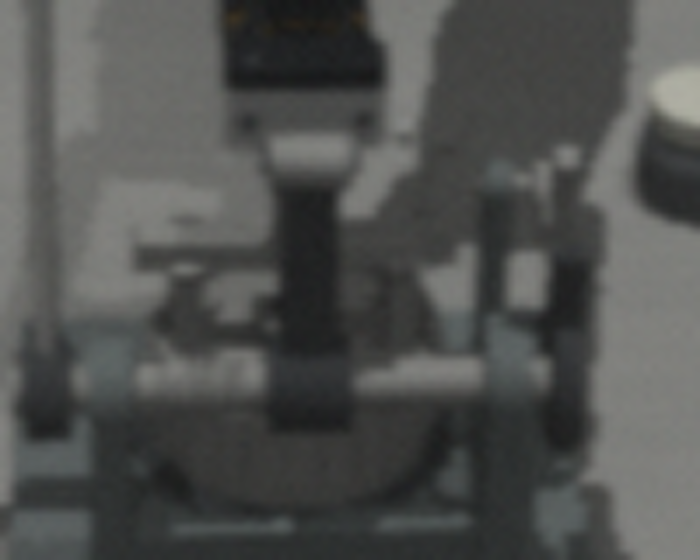

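Bar appears between the cheeks, at (140–450, 255) in the crop. Lowering gently now.

Call:
jog_arm --plan "0 -0.1 1 0 0 0 1; 0 -0.1 1 0 0 0 1; 0 -0.1 1 0 0 0 1; 0 0 0.5 0 0 0 1; 0 0 0 0 0 0 1; 0 0 0 0 0 0 1"

```text
clock: 8.85
position: [0.548, 0.0281, 0.118]
eef_rot: [0.035, 0.664, 0.745, 0.039]
wrist_force: [0.4, -0.2, -3.6]
grip_width: 0.0217
```

Run:
```python
from h import *
s,p,R0=cur();print(p,R0[:,1],s['clock'],s['grip_width'],s['wrist_force'])
c=p-R0[:,2]*.0039;print('bar c in comp',RC.T@(c-O)*1000)
```

```text
[0.5480435  0.02805902 0.11797266] [0.98789241 0.11402051 0.10520418] 8.85 0.021744809383201565 [ 0.41367403 -0.16665371 -3.55835429]
bar c in comp [  0.5756066   -0.55443558 121.85101517]
```

Call:
jog_arm --plan "0 0 0.5 0 0 0 1; 0 0 0.5 0 0 0 1; 0 0 0 0 0 0 1; 0 0 0 0 0 0 1"

```text
clock: 9.18
position: [0.5482, 0.028, 0.1172]
eef_rot: [0.036, 0.664, 0.745, 0.039]
wrist_force: [0.1, -0.3, -3.1]
grip_width: 0.0217
```

Call:
jog_arm --plan "0 0 0.5 0 0 0 1; 0 0 0.5 0 0 0 1; 0 0 0 0 0 0 1; 0 0 0 0 0 0 1"

```text
clock: 9.52
position: [0.5483, 0.028, 0.117]
eef_rot: [0.036, 0.664, 0.745, 0.039]
wrist_force: [-3.4, 0.4, 3.9]
grip_width: 0.0215
```

Call:
jog_arm --plan "0 -0.7 0 0 0 0 1; 0 0 0 0 0 0 1; 0 0 0 0 0 0 1" --squeeze 8

```text
clock: 9.77
position: [0.5485, 0.028, 0.117]
eef_rot: [0.036, 0.664, 0.745, 0.04]
wrist_force: [-1.2, 0.4, 4.1]
grip_width: 0.0219
```

Call:
jog_arm --plan "0 0 0 0 0 0 0.4; 0 0 0 0 0 0 0.4; 0 0 0 0 0 0 0.4; 0 0 0 0 0 0 0.4"

```text
clock: 10.1
position: [0.5473, 0.0279, 0.1152]
eef_rot: [0.035, 0.665, 0.745, 0.039]
wrist_force: [0.6, 0.2, 0.1]
grip_width: 0.0281
```

Run:
```python
from h import *
pt,d=read_camera('scene');cv2.imwrite('pics/i2.png',cv2.resize(pt[180:260,220:320,::-1],None,fx=7,fy=7,interpolation=cv2.INTER_CUBIC)[:600])
s,p,R0=cur();print(p,R0[:,1],s['clock'],s['grip_width'],s['wrist_force'])
```

```text
[0.54730553 0.02794014 0.11531295] [0.98799889 0.11392584 0.10430287] 10.15 0.027824005937286553 [-0.81242047  0.16837104 -0.80171716]
```

View pics/i2.png

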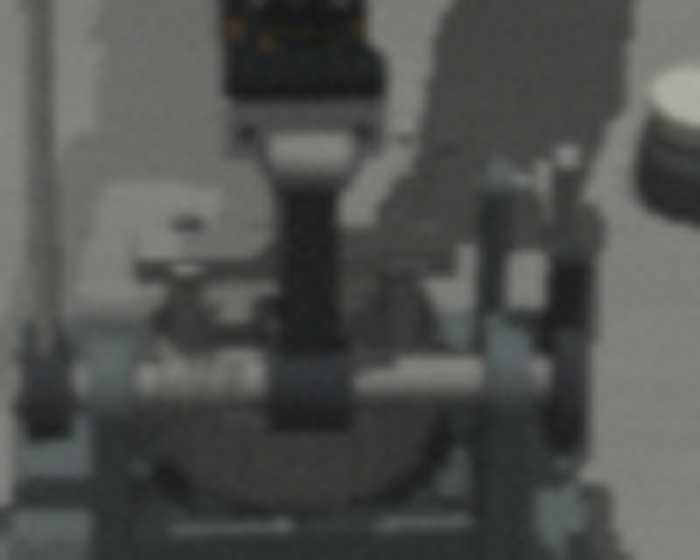

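Call:
jog_arm --plan "0 0 0 0 0 0 0; 0 0 0 0 0 0 0; 0 0 0 0 0 0 0; 0 0 0 0 0 0 0; 0 0 -8 0 0 0 0; 0 0 -15 0 0 0 0; 0 0 -30 0 0 0 0; 0 0 -35 0 0 0 0"

```text
clock: 10.82
position: [0.5368, 0.0271, 0.2024]
eef_rot: [0.033, 0.665, 0.746, 0.037]
wrist_force: [0.4, -0.0, 0.4]
grip_width: 0.0471
```

Call:
jog_arm --plan "0 -20 -30 0 0 0 0; 0 -35 -20 0 0 0 0; 0 -38 -10 0 0 0 0; 0 -38 -10 0 0 0 0; 0 -38 -10 0 0 0 0; 0 -20 0 0 0 0 0; 0 0 0 0 0 0 0"

```text
clock: 11.4
position: [0.3409, 0.0044, 0.2653]
eef_rot: [0.038, 0.665, 0.745, 0.04]
wrist_force: [-0.0, -0.7, 0.6]
grip_width: 0.0469
```

Run:
```python
from h import *
pt,d=read_camera('scene');cv2.imwrite('pics/j2.png',cv2.resize(pt[180:260,220:320,::-1],None,fx=7,fy=7,interpolation=cv2.INTER_CUBIC)[:600])
pt,d=read_camera('top');cv2.imwrite('pics/j1.png',cv2.resize(pt[135:225,205:325,::-1],None,fx=6,fy=6,interpolation=cv2.INTER_CUBIC)[:600])
np.save('pics/j1d.npy',d)
s,p,R0=cur();print(p,R0,s['clock'],s['grip_width'],s['wrist_force'],s['joint_positions'])
```

```text
[0.34345072 0.00448017 0.26407925] [[-0.11395669  0.98761368  0.10785683]
 [ 0.99348432  0.11346523  0.01070287]
 [-0.0016677   0.10837373 -0.99410882]] 11.5 0.04692205480572535 [0.79172355 0.11012195 0.41655651] [-0.18388461 -0.47622449  1.72825457  0.03095734  1.78514478 -0.29001393]
```

View pics/j2.png

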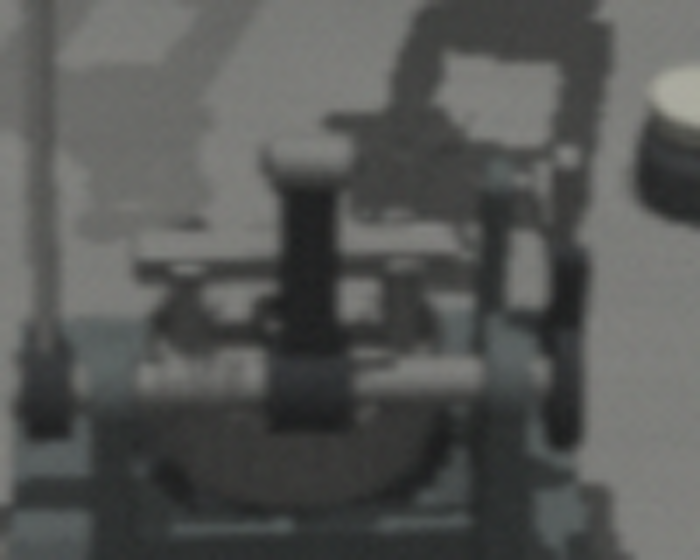

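View pics/j1.png

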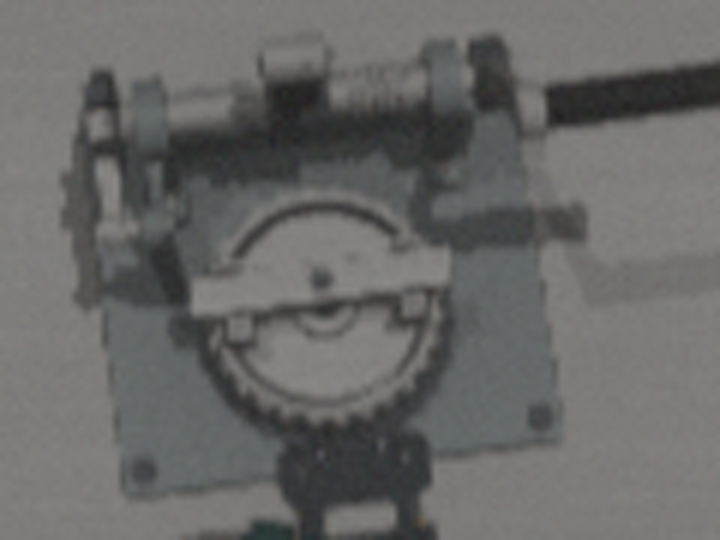

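Run:
```python
from h import *
h=onz('top',(321.5)/6-.5+205,(280.5)/6-.5+135,.128);print(RC.T@(h-O)*1000)
for q in[(192,294),(450,266)]:
  e=onz('top',(q[0]+.5)/6-.5+205,(q[1]+.5)/6-.5+135,.128);print(RC.T@(e-O)*1000)
C=cloud('top',np.load('pics/j1d.npy'));Q=((C-O)@RC)*1000
for y in(-65,-35,-20,20,35,65):
    m=(abs(Q[...,0])<8)&(abs(Q[...,1]-y)<8);print(y,np.median(Q[m][:,2]))
# tab in current top depth
m=(abs(Q[...,1]-110)<20)&(Q[...,2]>212)&(Q[...,2]<250)&(abs(Q[...,0]-80)<40);q=Q[m];print('tab',len(q),q.mean(0),q.min(0),q.max(0))
```

```text
[  2.1803643    0.61945404 128.        ]
[  3.93343815  74.47012435 128.        ]
[  0.42606259 -73.28294189 128.        ]
-65 126.47577338115056
-35 125.12199974450307
-20 125.76076745252959
20 124.6898446963169
35 126.54663600859917
65 125.18523327724222
tab 21 [ 82.03710532 110.2083785  227.11710358] [ 73.73017162 104.78358388 219.27399606] [ 90.69727439 115.50044133 233.14558885]
```

Run:
```python
from h import *
s,p,R0=cur()
P,R=plan(X(-60,60,310),toolR(96.6),g=0,n=14)
plan(X(83,110,270),toolR(96.6),g=0,n=5,p0=P,R0=R)
print(X(83,110,198))
```

```text
4.3 10.6 -2.1 0.34 0.35 -6.43 0; 3.1 11.1 -2.2 0.34 0.36 -6.42 0; 1.9 11.3 -2.2 0.34 0.35 -6.43 0; 0.6 11.4 -2.3 0.34 0.36 -6.42 0; -0.7 11.4 -2.4 0.34 0.36 -6.43 0; -1.9 11.3 -2.4 0.35 0.36 -6.42 0; -3.1 11 -2.5 0.35 0.35 -6.43 0; -4.3 10.5 -2.6 0.34 0.35 -6.42 0

-5.5 10 -2.7 0.34 0.36 -6.43 0; -6.5 9.3 -2.8 0.35 0.36 -6.42 0; -7.5 8.5 -2.9 0.34 0.35 -6.43 0; -8.4 7.5 -3 0.35 0.36 -6.42 0; -9.2 6.6 -3.2 0.34 0.35 -6.43 0; -9.9 5.4 -3.2 0.35 0.36 -6.42 0

n 14
-28.6 10 8 -0 -0 -0 0; -28.6 10 8 -0 -0 -0 0; -28.6 10 8 -0 -0 -0 0; -28.6 10 8 -0 -0 -0 0; -28.6 10 8 -0 -0 -0 0

n 5
[0.61680685 0.14731079 0.198     ]
```

Call:
jog_arm --plan "4.3 10.6 -2.1 0.34 0.35 -6.43 0; 3.1 11.1 -2.2 0.34 0.36 -6.42 0; 1.9 11.3 -2.2 0.34 0.35 -6.43 0; 0.6 11.4 -2.3 0.34 0.36 -6.42 0; -0.7 11.4 -2.4 0.34 0.36 -6.43 0; -1.9 11.3 -2.4 0.35 0.36 -6.42 0; -3.1 11 -2.5 0.35 0.35 -6.43 0; -4.3 10.5 -2.6 0.34 0.35 -6.42 0"

```text
clock: 12.17
position: [0.4234, 0.0491, 0.2881]
eef_rot: [0.015, 0.272, 0.962, 0.018]
wrist_force: [0.3, 0.7, 0.5]
grip_width: 0.0471
```

Call:
jog_arm --plan "-5.5 10 -2.7 0.34 0.36 -6.43 0; -6.5 9.3 -2.8 0.35 0.36 -6.42 0; -7.5 8.5 -2.9 0.34 0.35 -6.43 0; -8.4 7.5 -3 0.35 0.36 -6.42 0; -9.2 6.6 -3.2 0.34 0.35 -6.43 0; -9.9 5.4 -3.2 0.35 0.36 -6.42 0; 0 0 0 0 0 0 0; 0 0 0 0 0 0 0"

```text
clock: 12.83
position: [0.4815, 0.0818, 0.3072]
eef_rot: [-0.003, -0.057, 0.998, 0.0]
wrist_force: [-0.7, 0.3, 0.1]
grip_width: 0.0473
```

Call:
jog_arm --plan "-28.6 10 8 0 0 0 0; -28.6 10 8 0 0 0 0; -28.6 10 8 0 0 0 0; -28.6 10 8 0 0 0 0; -28.6 10 8 0 0 0 0; 0 0 0 0 0 0 0; 0 0 0 0 0 0 0; 0 0 0 0 0 0 0"

```text
clock: 13.5
position: [0.6161, 0.1471, 0.268]
eef_rot: [-0.002, -0.057, 0.998, 0.0]
wrist_force: [-0.4, -0.1, 0.2]
grip_width: 0.0469
```

Run:
```python
from h import *
read_camera('top');s,p,R0=cur();print(p,R0[:,1],s['clock'],s['grip_width'],s['wrist_force'],s['joint_positions'])
pt,d=read_camera('scene');cv2.imwrite('pics/k2.png',cv2.resize(pt[150:250,240:360,::-1],None,fx=6,fy=6,interpolation=cv2.INTER_CUBIC)[:600])
P,R=plan(X(83,110,198),toolR(96.6),g=0,n=6)
```

```text
[0.61602535 0.14702068 0.26922788] [-1.14052108e-01  9.93474544e-01  6.68920219e-04] 13.55 0.04730617157484464 [0.12501213 0.7598668  0.39061618] [ 1.44379027e-01  2.77376324e-01  1.02506521e+00  7.65175975e-04
  1.84141469e+00 -1.54051520e+00]
-0.1 0 12 0.01 -0.01 -0.01 0; -0.2 0 12 0.01 -0.01 -0.01 0; -0.1 0 12 0.01 -0.01 -0.01 0; -0.2 0.1 12 0 -0.01 -0 0; -0.1 0.1 12 0.01 -0.01 -0.01 0; -0.2 0 12 0 -0 -0 0

n 6
```

View pics/k2.png

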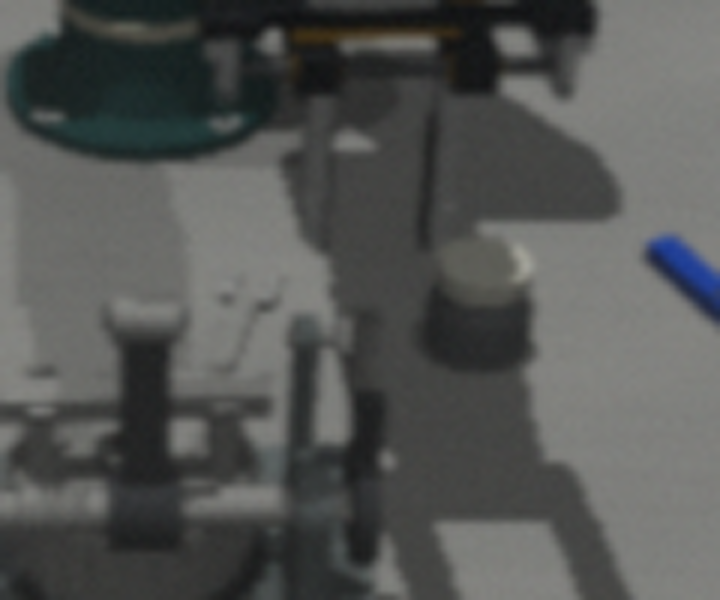

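Fingers (crop x about 320 and 430, midpoint 372) straddle the tab at (368,325). I'll lower them and pinch.

Call:
jog_arm --plan "-0.2 0 12 0 0 0 0; -0.2 0 12 0 0 0 0; -0.2 0 12 0 0 0 0; -0.2 0 12 0 0 0 0; 0 0 12 0 0 0 0; 0 0 11 0 0 0 0; 0 0 0 0 0 0 0; 0 0 0 0 0 0 0"

```text
clock: 14.27
position: [0.6165, 0.1475, 0.1958]
eef_rot: [-0.003, -0.058, 0.998, 0.0]
wrist_force: [0.8, 0.7, -0.3]
grip_width: 0.047
```

Call:
jog_arm --plan "0 0 0 0 0 0 0.5; 0 0 0 0 0 0 0.6; 0 0 0 0 0 0 0.7; 0 0 0 0 0 0 1; 0 0 0 0 0 0 1; 0 0 0 0 0 0 1; 0 0 0 0 0 0 1; 0 0 0 0 0 0 1" --squeeze 6

```text
clock: 14.93
position: [0.6174, 0.1471, 0.1976]
eef_rot: [-0.001, -0.058, 0.998, -0.0]
wrist_force: [0.1, -1.8, 0.5]
grip_width: 0.0111
```

Run:
```python
from h import *
pt,d=read_camera('scene');cv2.imwrite('pics/l2.png',cv2.resize(pt[150:250,240:360,::-1],None,fx=6,fy=6,interpolation=cv2.INTER_CUBIC)[:600])
s,p,R0=cur();print(p,R0[:,1],s['clock'],s['grip_width'],s['wrist_force']); print(RC.T@(p-O)*1000)
```

```text
[0.61738203 0.14706336 0.19752873] [-1.15009667e-01  9.93364358e-01 -1.67047055e-04] 14.9833 0.011303007418105302 [-0.66798548 -2.35635594  1.67488363]
[ 83.54292251 109.68810816 197.52873196]
```

View pics/l2.png

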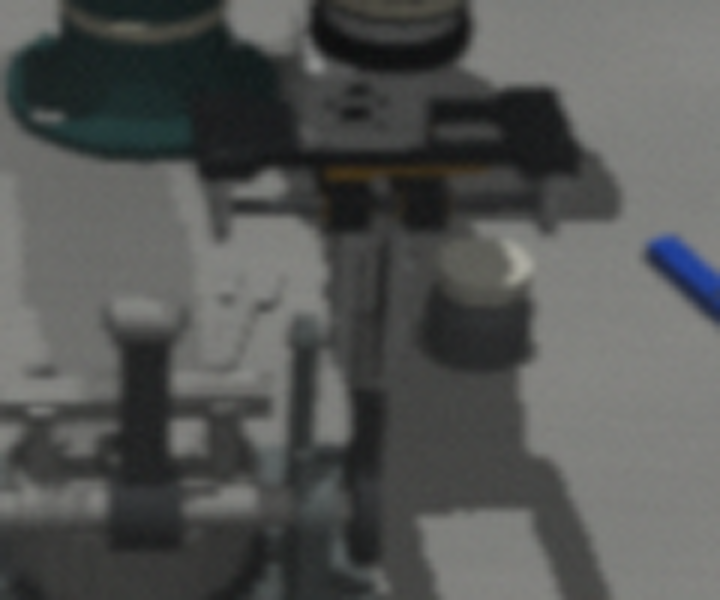

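Run:
```python
import numpy as np
r=60.7;a=np.radians(37+np.linspace(0,112,17))
dx=np.diff(-r*np.cos(a));dz=np.diff(-r*np.sin(a))
for i in(0,8):print('; '.join(f'{dx[k]:.1f} 0 {dz[k]:.1f} 0 0 0 1' for k in range(i,i+8)))
```

```text
4.8 0 -5.6 0 0 0 1; 5.5 0 -5.0 0 0 0 1; 6.0 0 -4.3 0 0 0 1; 6.5 0 -3.5 0 0 0 1; 6.9 0 -2.7 0 0 0 1; 7.2 0 -1.9 0 0 0 1; 7.3 0 -1.0 0 0 0 1; 7.4 0 -0.1 0 0 0 1
7.4 0 0.8 0 0 0 1; 7.2 0 1.7 0 0 0 1; 6.9 0 2.6 0 0 0 1; 6.6 0 3.4 0 0 0 1; 6.1 0 4.2 0 0 0 1; 5.6 0 4.9 0 0 0 1; 4.9 0 5.6 0 0 0 1; 4.2 0 6.1 0 0 0 1
```

Call:
jog_arm --plan "4.8 0 -5.6 0 0 0 1; 5.5 0 -5 0 0 0 1; 6 0 -4.3 0 0 0 1; 6.5 0 -3.5 0 0 0 1; 6.9 0 -2.7 0 0 0 1; 7.2 0 -1.9 0 0 0 1; 7.3 0 -1 0 0 0 1; 7.4 0 -0.1 0 0 0 1"

```text
clock: 15.65
position: [0.5655, 0.141, 0.2226]
eef_rot: [-0.001, -0.058, 0.998, -0.0]
wrist_force: [1.7, -4.5, 1.1]
grip_width: 0.011
```

Call:
jog_arm --plan "7.4 0 0.8 0 0 0 1; 7.2 0 1.7 0 0 0 1; 6.9 0 2.6 0 0 0 1; 6.6 0 3.4 0 0 0 1; 6.1 0 4.2 0 0 0 1; 5.6 0 4.9 0 0 0 1; 4.9 0 5.6 0 0 0 1; 4.2 0 6.1 0 0 0 1"

```text
clock: 16.32
position: [0.5157, 0.1351, 0.1933]
eef_rot: [-0.002, -0.058, 0.998, -0.001]
wrist_force: [-1.0, -6.0, 2.2]
grip_width: 0.0107
```

Run:
```python
from h import *
pt,d=read_camera('scene');cv2.imwrite('pics/m2.png',cv2.resize(pt[150:250,240:360,::-1],None,fx=6,fy=6,interpolation=cv2.INTER_CUBIC)[:600])
pt,d=read_camera('top');cv2.imwrite('pics/m1.png',cv2.resize(pt[125:225,195:325,::-1],None,fx=6,fy=6,interpolation=cv2.INTER_CUBIC)[:600])
s,p,R0=cur();print(p,R0[:,1],s['clock'],s['grip_width'],s['wrist_force']); print(RC.T@(p-O)*1000)
```

```text
[0.51469551 0.13495283 0.19187941] [-0.11505447  0.99335868 -0.00100412] 16.4167 0.010998637621219918 [-0.98698461 -4.75467491 -0.54543934]
[-19.85501394 109.46032424 191.87941299]
```

View pics/m2.png

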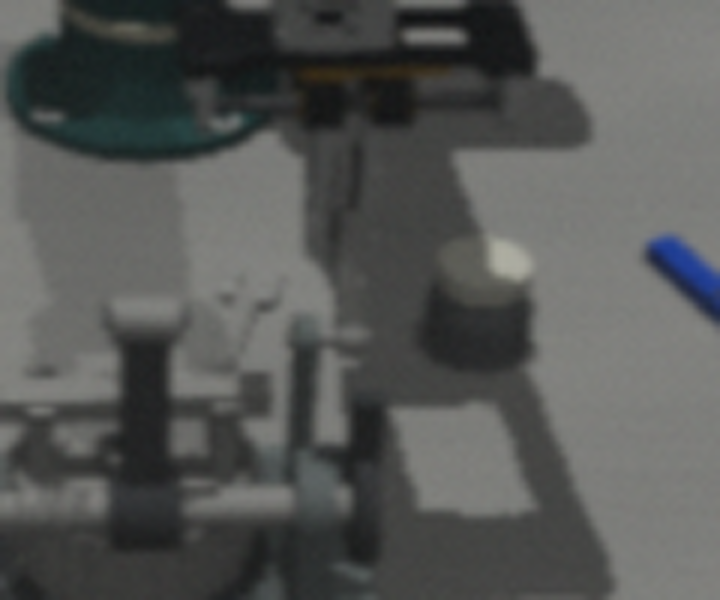

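View pics/m1.png

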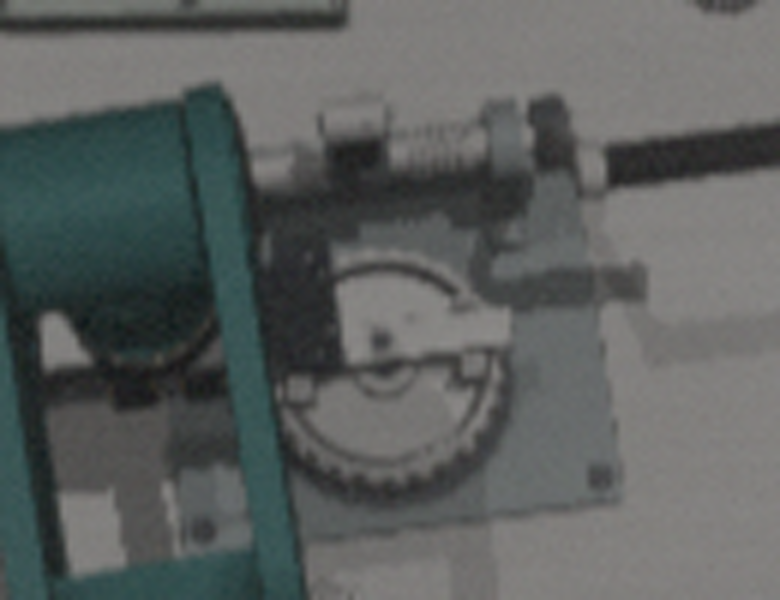

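Call:
jog_arm --plan "0 0 0 0 0 0 0; 0 0 0 0 0 0 0; 0 0 0 0 0 0 0; 0 0 0 0 0 0 0; 0 0 0 0 0 0 0; 0 0 0 0 0 0 0; 10 0 -20 0 0 0 0; 20 0 -30 0 0 0 0"

```text
clock: 17.08
position: [0.4865, 0.1324, 0.2385]
eef_rot: [-0.006, -0.058, 0.998, 0.0]
wrist_force: [-0.2, -0.5, -0.4]
grip_width: 0.0472
```

Call:
jog_arm --plan "20 0 -35 0 0 0 0; 25 0 -30 0 0 0 0; 30 0 -20 0 0 0 0; 30 0 -10 0 0 0 0; 20 0 0 0 0 0 0; 0 0 0 0 0 0 0; 0 0 0 0 0 0 0"

```text
clock: 17.67
position: [0.3637, 0.1182, 0.3386]
eef_rot: [-0.0, -0.058, 0.998, 0.001]
wrist_force: [0.9, 0.9, -1.1]
grip_width: 0.0471
```

Run:
```python
from h import *
pt,d=read_camera('scene');cv2.imwrite('pics/n2.png',cv2.resize(pt[150:250,190:310,::-1],None,fx=6,fy=6,interpolation=cv2.INTER_CUBIC)[:600])
pt,d=read_camera('top');cv2.imwrite('pics/n1.png',cv2.resize(pt[125:225,195:325,::-1],None,fx=6,fy=6,interpolation=cv2.INTER_CUBIC)[:600])
s,p,R0=cur();print(p,R0[:,1],s['clock'],s['grip_width'],s['wrist_force'],s['joint_positions']); print(RC.T@(p-O)*1000)
```

```text
[0.36437554 0.11814577 0.33705323] [-1.15427545e-01  9.93315558e-01  8.26866842e-04] 17.7667 0.046990469981689986 [ 0.53615725 -0.17645388 -0.45123543] [ 1.64288899e-01 -2.68809740e-01  1.43894702e+00  1.12009332e-03
  1.97560239e+00 -1.52175561e+00]
[-171.11053638  110.04200519  337.05323383]
```

View pics/n2.png

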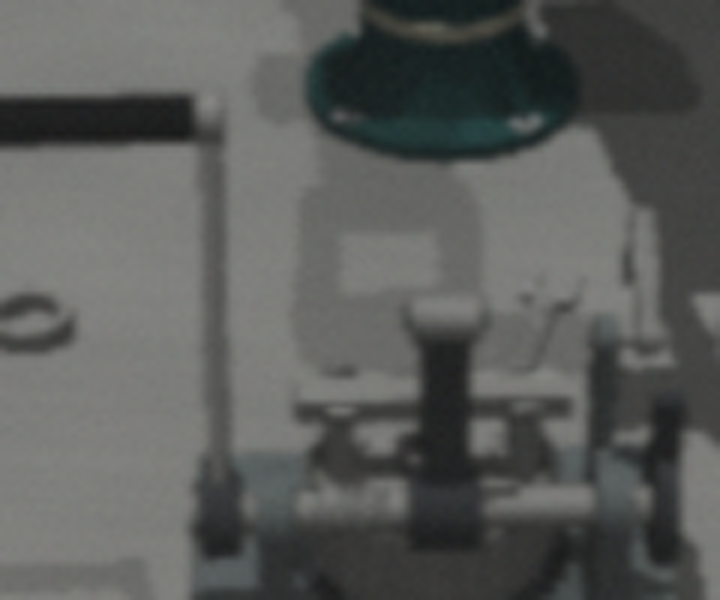

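View pics/n1.png

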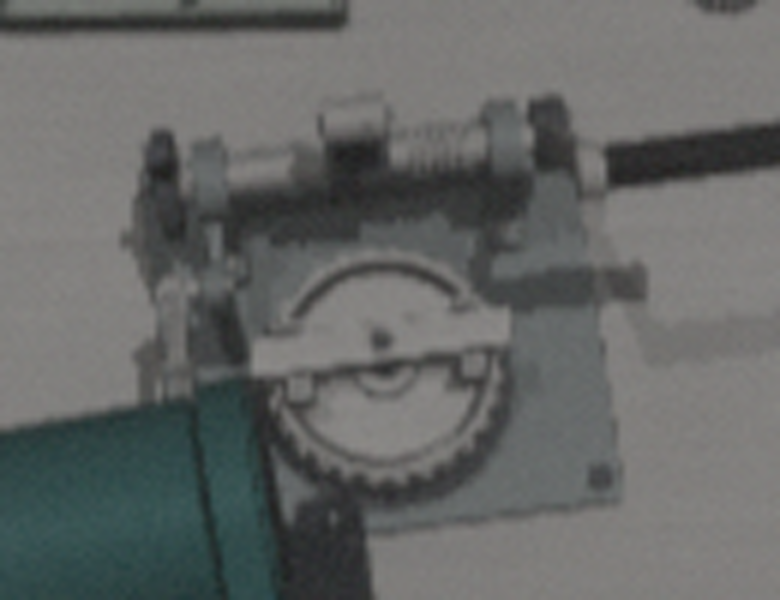

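Run:
```python
from h import *
d=np.load('pics/top0.npy');C=cloud('top',d);print((C[168:178,296:308,2]*1000).astype(int))
print(X(35.1,-172,315))
P,R=plan(X(35.1,-172,400),toolR(6.6),g=-0.3,n=16)
```

```text
[[   0    3    3    1    3    2   -5    5    1    0    3 1534]
 [  -3   -4    2    4    1   -6    2    0   -6    1    1    5]
 [   0    2   -6    0   -7    1   -3   -1    0    1    2   -2]
 [  -8    1    0    0    3   -2   -1    1   -5    1    6   -2]
 [  -3   -2   -5   -1   -1    3   -7    0    0   -1   -7    0]
 [  -3   -1    0    1   -3   -3    3    3   -2    4    0    7]
 [  -5    2   -4   -1    0   -1    2    0   -1    0    0    1]
 [   0    5   -7   -5    5    2    4    5    3   -5   -2    1]
 [   0  -10    2    1   -2    3    5    3    3   -7    2    0]
 [   1    1    2    1    4    5   -1   -1    2    0   -1    0]]
[ 0.60163657 -0.13832582  0.315     ]
-12.9 -17.6 -4 -0.01 -0.01 5.63 -0.3; -14.5 -16.3 -4 -0.01 -0.01 5.63 -0.3; -16.1 -14.8 -4 -0.01 -0.01 5.63 -0.3; -17.4 -13.1 -4 -0.01 -0.01 5.63 -0.3; -18.6 -11.4 -4 -0.01 -0.02 5.63 -0.3; -19.7 -9.5 -4 -0.01 -0.01 5.63 -0.3; -20.5 -7.5 -4 -0.01 -0.02 5.62 -0.3; -21.1 -5.4 -4 -0.01 -0.01 5.63 -0.3

-21.6 -3.4 -4 -0.01 -0.02 5.62 -0.3; -21.8 -1.2 -4 -0.01 -0.01 5.63 -0.3; -21.8 0.9 -4 -0.01 -0.02 5.62 -0.3; -21.6 3.1 -4 -0.01 -0.01 5.63 -0.3; -21.2 5.2 -3.9 -0.01 -0.02 5.62 -0.3; -20.6 7.2 -3.9 -0.01 -0.01 5.63 -0.3; -19.8 9.2 -4 -0.01 -0.02 5.62 -0.3; -18.8 11.1 -3.9 -0.01 -0.01 5.63 -0.3

n 16
```

Those were only shadows. Raising the arm first, then following the path.

Call:
jog_arm --plan "-12.9 -17.6 -8 0 0 5.63 -0.3; -14.5 -16.3 -8 0 0 5.63 -0.3; -16.1 -14.8 -8 0 0 5.63 -0.3; -17.4 -13.1 -8 0 0 5.63 -0.3; -18.6 -11.4 -8 0 0 5.63 -0.3; -19.7 -9.5 -8 0 0 5.62 -0.3; -20.5 -7.5 -8 0 0 5.62 -0.3; -21.1 -5.4 -7 0 0 5.63 -0.3"

```text
clock: 18.43
position: [0.4845, -0.0114, 0.3989]
eef_rot: [-0.003, 0.331, 0.944, -0.001]
wrist_force: [0.2, 1.2, 0.8]
grip_width: 0.0609
```

Call:
jog_arm --plan "-21.6 -3.4 0 0 0 5.62 -0.3; -21.8 -1.2 0 0 0 5.63 -0.3; -21.8 0.9 0 0 0 5.62 -0.3; -21.6 3.1 0 0 0 5.63 -0.3; -21.2 5.2 0 0 0 5.62 -0.3; -20.6 7.2 0 0 0 5.63 -0.3; -19.8 9.2 0 0 0 5.62 -0.3; -18.8 11.1 0 0 0 5.63 -0.3"

```text
clock: 19.1
position: [0.603, -0.1397, 0.3971]
eef_rot: [-0.003, 0.667, 0.745, -0.002]
wrist_force: [0.6, 1.2, -0.2]
grip_width: 0.061
```

Run:
```python
from h import *
pt,d=read_camera('scene');cv2.imwrite('pics/o2.png',cv2.resize(pt[90:250,160:320,::-1],None,fx=3.7,fy=3.7,interpolation=cv2.INTER_CUBIC)[:600])
pt,d=read_camera('top');cv2.imwrite('pics/o1.png',cv2.resize(pt[125:225,195:345,::-1],None,fx=5,fy=5,interpolation=cv2.INTER_CUBIC)[:600])
s,p,R0=cur();print(p,R0[:,1],s['clock'],s['grip_width'],s['wrist_force'],s['joint_positions']); print(RC.T@(p-O)*1000)
C=cloud('top',d);Q=((C-O)@RC)*1000
m=(abs(Q[...,1]-110)<20)&(Q[...,2]>195)&(Q[...,2]<280)&(abs(Q[...,0])<90);print('strut',Q[m][::3].round())
P,R=plan(X(35.1,-172,297),toolR(6.6),g=-0.3,n=7)
```

```text
[ 0.6038044  -0.14120198  0.39433858] [ 0.9937201   0.11144752 -0.00999072] 19.2 0.061206997937363124 [-0.4427556   0.59832985 -0.59163335] [-3.20507228e-01  3.14634912e-01  7.26960201e-01 -1.27662523e-03
  2.11049453e+00 -4.32825633e-01]
[  36.9228844  -175.10626159  394.33857501]
strut [[ 27. 115. 196.]
 [ 23. 115. 199.]
 [ 21. 105. 205.]
 [ 17. 108. 209.]
 [ 13. 112. 211.]
 [ 11. 115. 211.]
 [  9. 106. 210.]
 [  5. 109. 216.]
 [  3. 113. 215.]
 [  5. 104. 200.]
 [ -3. 109. 224.]
 [ -7. 112. 230.]
 [ -6. 104. 217.]
 [-11. 107. 227.]
 [-14. 110. 229.]
 [-16. 114. 224.]
 [-17. 105. 223.]
 [-15. 110. 201.]
 [-18. 110. 200.]
 [-22. 110. 203.]
 [-24. 111. 200.]
 [-27. 111. 197.]]
0.4 -0.1 13.9 -0.08 -0.03 -0.03 -0.3; 0.4 -0.1 13.9 -0.08 -0.03 -0.03 -0.3; 0.4 -0.2 13.9 -0.08 -0.03 -0.03 -0.3; 0.4 -0.2 13.9 -0.08 -0.03 -0.03 -0.3; 0.4 -0.2 13.9 -0.08 -0.03 -0.03 -0.3; 0.5 -0.2 13.9 -0.09 -0.02 -0.03 -0.3; 0.4 -0.3 14 -0.08 -0.03 -0.02 -0.3

n 7
```

View pics/o2.png

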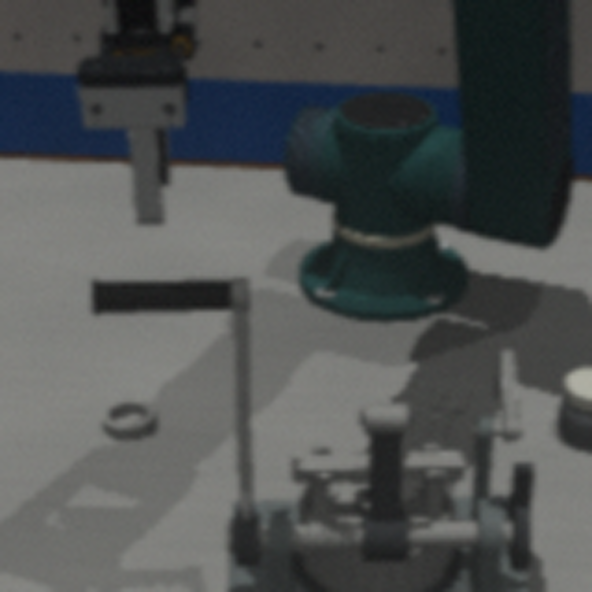

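View pics/o1.png

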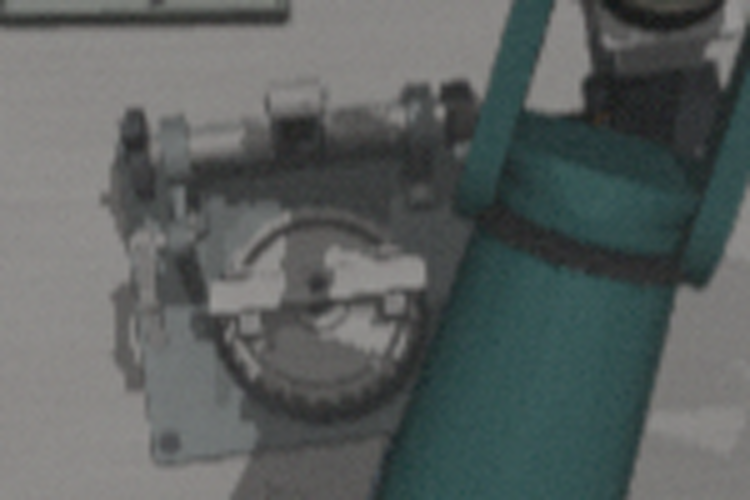

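The catch strut runs from the pivot to (-16, 229), about 136°, so it's right over on its stop. Next I'll lower the fingers over the grip.

Call:
jog_arm --plan "0 0 0 0 0 0 -0.3; 0 0 14 0 0 0 -0.3; 0 0 14 0 0 0 -0.3; 0 0 14 0 0 0 -0.3; 0 0 14 0 0 0 -0.3; 0 0 0 0 0 0 -0.3; 0 0 0 0 0 0 -0.3; 0 0 0 0 0 0 -0.3"

```text
clock: 19.87
position: [0.601, -0.1378, 0.345]
eef_rot: [-0.001, 0.665, 0.747, -0.001]
wrist_force: [-0.1, -0.8, 0.5]
grip_width: 0.0615
```

Run:
```python
from h import *
s,p,R0=cur();print(p,R0[:,1],s['clock'],s['grip_width'],s['wrist_force'],s['joint_positions']); print(RC.T@(p-O)*1000)
P,R=plan(X(35.1,-172,297),toolR(6.6),g=-0.3,n=4)
```

```text
[ 0.60098553 -0.13777433  0.34504475] [ 0.99320275  0.11638011 -0.00198999] 19.8667 0.06146677601925154 [-0.11826815 -0.79124831  0.51210146] [-3.16986499e-01  2.63004315e-01  8.92477593e-01 -5.62535915e-04
  1.98806553e+00 -4.33858289e-01]
[  34.51666172 -171.37733807  345.04475467]
-0.2 0.2 12 -0.03 -0.01 0.02 -0.3; -0.1 0.2 12 -0.03 -0 0.02 -0.3; -0.2 0.1 12 -0.03 -0.01 0.02 -0.3; -0.1 0.1 12 -0.02 -0 0.02 -0.3

n 4
```

Call:
jog_arm --plan "0 0.2 12 0 0 0 -0.3; 0 0.2 12 0 0 0 -0.3; 0 0.2 12 0 0 0 -0.3; 0 0 12 0 0 0 -0.3; 0 0 0 0 0 0 -0.3; 0 0 0 0 0 0 -0.3; 0 0 0 0 0 0 0.1; 0 0 0 0 0 0 0.3"

```text
clock: 20.53
position: [0.6019, -0.1383, 0.2978]
eef_rot: [-0.0, 0.665, 0.747, -0.0]
wrist_force: [0.3, -0.3, 1.2]
grip_width: 0.0511
```

Call:
jog_arm --plan "0 0 0 0 0 0 1; 0 0 0 0 0 0 1; 0 0 0 0 0 0 1; 0 0 0 0 0 0 1; 0 0 0 0 0 0 1; 0 0 0 0 0 0 1; 0 0 0 0 0 0 1" --squeeze 20

```text
clock: 21.12
position: [0.6007, -0.1383, 0.2961]
eef_rot: [-0.002, 0.665, 0.747, -0.001]
wrist_force: [-4.0, -1.0, 1.5]
grip_width: 0.0237
```

Run:
```python
from h import *
pt,d=read_camera('scene');cv2.imwrite('pics/p2.png',cv2.resize(pt[90:250,160:320,::-1],None,fx=3.7,fy=3.7,interpolation=cv2.INTER_CUBIC)[:600])
s,p,R0=cur();print(p,R0[:,1],s['clock'],s['grip_width'],s['wrist_force'],s['joint_positions']); print(RC.T@(p-O)*1000)
```

```text
[ 0.60071042 -0.13832138  0.29613687] [ 0.99338832  0.11470592 -0.00471145] 21.1667 0.023695665247779885 [-4.01648333 -0.03649299  1.978221  ] [-3.17549565e-01  2.45253790e-01  1.01152433e+00 -1.32201633e-03
  1.88942399e+00 -4.32919190e-01]
[  34.18049333 -171.88913952  296.13686981]
```

View pics/p2.png

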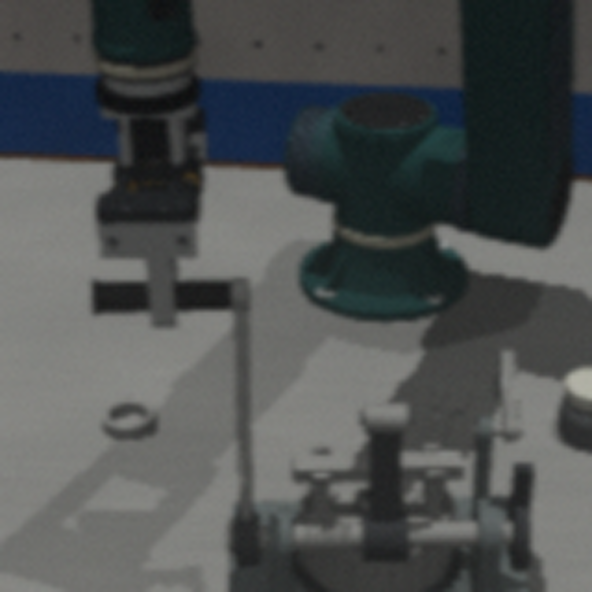

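```bash
cat > arc.py <<'E'
from h import *
def pose(th,tilt):
    a=np.radians(68)-th; g=X(110-200*np.cos(a),-172,130+200*np.sin(a)); R=toolR(6.6,tilt)
    return g+R[:,2]*.019,R
def rows(th0,th1,n,t=lambda th:30*th/1.5,g=1):
    ths=np.linspace(th0,th1,n+1); P,R=pose(ths[0],t(ths[0])); out=[]
    for th in ths[1:]:
        p1,R1=pose(th,t(th)); d=(R.T@(p1-P)*1000).round(1); w=Ro.from_matrix(R.T@R1).as_rotvec(degrees=True).round(2)
        out.append(' '.join(f'{v+0:g}' for v in [*d,*w,g])); P=P+R@d/1000; R=R@Ro.from_rotvec(w,degrees=True).as_matrix()
    for i in range(0,n,8):print('; '.join(out[i:i+8])+'\n')
E
python3 -c "
from arc import *
rows(0,1.5,40)"
```

```text
0 -6.7 2.9 -0.75 0 0 1; 0 -6.5 3.1 -0.75 0 0 1; 0 -6.5 3.3 -0.75 0 0 1; 0 -6.4 3.4 -0.75 0 0 1; 0 -6.4 3.6 -0.75 0 0 1; 0 -6.2 3.8 -0.75 0 0 1; 0 -6.2 3.9 -0.75 0 0 1; 0 -6 4.1 -0.75 0 0 1

0 -6 4.2 -0.75 0 0 1; 0 -5.8 4.4 -0.75 0 0 1; 0 -5.7 4.5 -0.75 0 0 1; 0 -5.7 4.7 -0.75 0 0 1; 0 -5.5 4.8 -0.75 0 0 1; 0 -5.4 4.9 -0.75 0 0 1; 0 -5.2 5.1 -0.75 0 0 1; 0 -5.2 5.2 -0.75 0 0 1

0 -5 5.3 -0.75 0 0 1; 0 -4.9 5.5 -0.75 0 0 1; 0 -4.7 5.6 -0.75 0 0 1; 0 -4.6 5.7 -0.75 0 0 1; 0 -4.5 5.8 -0.75 0 0 1; 0 -4.3 6 -0.75 0 0 1; 0 -4.2 6 -0.75 0 0 1; 0 -4 6.2 -0.75 0 0 1

0 -3.9 6.3 -0.75 0 0 1; 0 -3.7 6.3 -0.75 0 0 1; 0 -3.6 6.5 -0.75 0 0 1; 0 -3.4 6.5 -0.75 0 0 1; 0 -3.2 6.7 -0.75 0 0 1; 0 -3.1 6.7 -0.75 0 0 1; 0 -2.9 6.8 -0.75 0 0 1; 0 -2.8 6.9 -0.75 0 0 1

0 -2.6 6.9 -0.75 0 0 1; 0 -2.4 7 -0.75 0 0 1; 0 -2.2 7.1 -0.75 0 0 1; 0 -2.1 7.1 -0.75 0 0 1; 0 -1.9 7.2 -0.75 0 0 1; 0 -1.7 7.2 -0.75 0 0 1; 0 -1.5 7.3 -0.75 0 0 1; 0 -1.4 7.3 -0.75 0 0 1
```

Call:
jog_arm --plan "0 -6.7 2.9 -0.75 0 0 1; 0 -6.5 3.1 -0.75 0 0 1; 0 -6.5 3.3 -0.75 0 0 1; 0 -6.4 3.4 -0.75 0 0 1; 0 -6.4 3.6 -0.75 0 0 1; 0 -6.2 3.8 -0.75 0 0 1; 0 -6.2 3.9 -0.75 0 0 1; 0 -6 4.1 -0.75 0 0 1"

```text
clock: 21.83
position: [0.5551, -0.1435, 0.2676]
eef_rot: [0.037, 0.664, 0.746, 0.041]
wrist_force: [2.7, 0.5, 3.8]
grip_width: 0.0235
```

```bash
cat >> arc.py <<'E'
def chk():
    s,p,R=cur(); g=RC.T@(p-R[:,2]*.019-O)*1000; v=g-[110,0,130]
    print('grip c',g.round(1),'r',np.hypot(v[0],v[2]).round(1),'theta',np.radians(68)-np.arctan2(v[2],-v[0]),'tilt',np.degrees(np.arcsin(R[2,1])).round(1))
    print(s['clock'],s['wrist_force'],s['grip_width'],s['joint_positions'].round(3))
E
python3 -c "
from arc import *
chk()"
```

```text
grip c [ -13.9 -171.8  286.5] r 199.6 theta 0.28557250522952726 tilt 6.4
21.8333 [2.69795096 0.49177367 3.81483708] 0.023469673379217834 [-0.384  0.054  1.288  0.053  1.701 -0.491]
```

The lever is moving freely with low force, so I'm carrying on.

Call:
jog_arm --plan "0 -6 4.2 -0.75 0 0 1; 0 -5.8 4.4 -0.75 0 0 1; 0 -5.7 4.5 -0.75 0 0 1; 0 -5.7 4.7 -0.75 0 0 1; 0 -5.5 4.8 -0.75 0 0 1; 0 -5.4 4.9 -0.75 0 0 1; 0 -5.2 5.1 -0.75 0 0 1; 0 -5.2 5.2 -0.75 0 0 1"

```text
clock: 22.5
position: [0.5171, -0.1479, 0.2242]
eef_rot: [0.072, 0.661, 0.743, 0.08]
wrist_force: [2.6, 2.4, 1.3]
grip_width: 0.0236
```

Call:
jog_arm --plan "0 -5 5.3 -0.75 0 0 1; 0 -4.9 5.5 -0.75 0 0 1; 0 -4.7 5.6 -0.75 0 0 1; 0 -4.6 5.7 -0.75 0 0 1; 0 -4.5 5.8 -0.75 0 0 1; 0 -4.3 6 -0.75 0 0 1; 0 -4.2 6 -0.75 0 0 1; 0 -4 6.2 -0.75 0 0 1"

```text
clock: 23.17
position: [0.4936, -0.1506, 0.1708]
eef_rot: [0.106, 0.656, 0.737, 0.119]
wrist_force: [3.4, 1.7, 3.6]
grip_width: 0.0235
```

```bash
python3 -c "
from arc import *
pt,d=read_camera('scene');cv2.imwrite('pics/q2.png',cv2.resize(pt[90:290,130:330,::-1],None,fx=3,fy=3,interpolation=cv2.INTER_CUBIC)[:600])
chk()"
```

```text
grip c [ -80.5 -171.7  186.6] r 198.8 theta 0.8980742316800796 tilt 18.2
23.2167 [7.77707225 1.11551294 0.64448713] 0.023416644334124725 [-0.539 -0.199  1.75   0.197  1.338 -0.675]
```

View pics/q2.png

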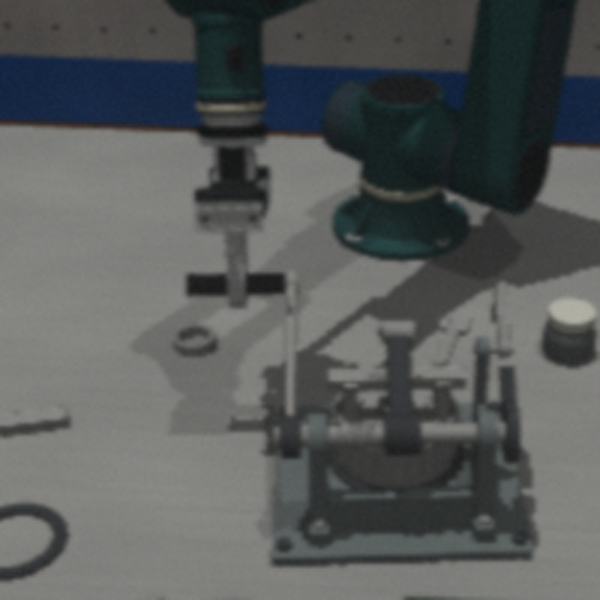

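Call:
jog_arm --plan "0 -3.9 6.3 -0.75 0 0 1; 0 -3.7 6.3 -0.75 0 0 1; 0 -3.6 6.5 -0.75 0 0 1; 0 -3.4 6.5 -0.75 0 0 1; 0 -3.2 6.7 -0.75 0 0 1; 0 -3.1 6.7 -0.75 0 0 1; 0 -2.9 6.8 -0.75 0 0 1; 0 -2.8 6.9 -0.75 0 0 1" --squeeze 30

```text
clock: 23.88
position: [0.4853, -0.1516, 0.1104]
eef_rot: [0.139, 0.651, 0.73, 0.156]
wrist_force: [2.2, 2.5, 6.4]
grip_width: 0.023
```

Call:
jog_arm --plan "0 -2.6 6.9 -0.75 0 0 1; 0 -2.4 7 -0.75 0 0 1; 0 -2.2 7.1 -0.75 0 0 1; 0 -2.1 7.1 -0.75 0 0 1" --squeeze 45

```text
clock: 24.22
position: [0.4888, -0.1512, 0.0814]
eef_rot: [0.156, 0.647, 0.726, 0.175]
wrist_force: [1.4, 3.7, 8.1]
grip_width: 0.0228
```

```bash
python3 -c "
from arc import *
print(onz('top',335,245,0),X(-80,-172,0))
pt,d=read_camera('scene');cv2.imwrite('pics/r2.png',cv2.resize(pt[90:290,130:330,::-1],None,fx=3,fy=3,interpolation=cv2.INTER_CUBIC)[:600])
chk()"
```

```text
[ 0.33567389 -0.24332028  0.        ] [ 0.48729937 -0.15155509  0.        ]
grip c [ -87.1 -171.8   97.1] r 199.8 theta 1.3524910706450055 tilt 27.1
24.2667 [6.93168328 3.91992458 5.30946632] 0.022880068265092663 [-0.628 -0.232  2.002  0.366  1.042 -0.874]
```

View pics/r2.png

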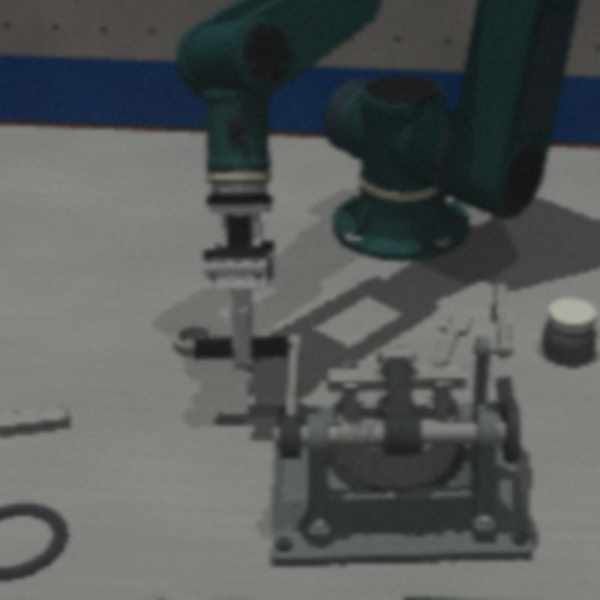

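Call:
jog_arm --plan "0 -1.9 7.2 -0.75 0 0 1; 0 -1.7 7.2 -0.75 0 0 1; 0 -1.5 7.3 -0.75 0 0 1; 0 -1.4 7.3 -0.75 0 0 1; 0 0 0 0 0 0 1; 0 0 0 0 0 0 1" --squeeze 60

```text
clock: 24.77
position: [0.4963, -0.1503, 0.0533]
eef_rot: [0.172, 0.643, 0.721, 0.193]
wrist_force: [-1.4, 4.0, 12.7]
grip_width: 0.0228
```

```bash
python3 -c "
from arc import *
chk(); rows(1.5,1.54,3)"
```

```text
grip c [ -80.5 -171.8   69.8] r 199.7 theta 1.4930434622877378 tilt 30.0
24.7667 [-1.38680063  4.02783763 12.66822251] 0.02284744579025436 [-0.643 -0.207  2.058  0.439  0.942 -0.956]
0 -0.5 2.6 -0.27 0 0 1; 0 -0.4 2.6 -0.26 0 0 1; 0 -0.4 2.6 -0.27 0 0 1
```

Call:
jog_arm --plan "0 -0.5 2.6 -0.27 0 0 1; 0 -0.4 2.6 -0.27 0 0 1; 0 -0.4 2 -0.2 0 0 1; 0 0 0 0 0 0 1; 0 0 0 0 0 0 1; 0 0 0 0 0 0 1"

```text
clock: 25.27
position: [0.4985, -0.15, 0.0471]
eef_rot: [0.176, 0.641, 0.72, 0.198]
wrist_force: [-8.6, 3.5, 14.7]
grip_width: 0.0231
```

```bash
python3 -c "
from arc import *
chk()
pt,d=read_camera('scene');cv2.imwrite('pics/s2.png',cv2.resize(pt[170:270,180:320,::-1],None,fx=5.5,fy=5.5,interpolation=cv2.INTER_CUBIC)[:600])
pt,d=read_camera('top');cv2.imwrite('pics/s1.png',cv2.resize(pt[125:225,195:345,::-1],None,fx=5,fy=5,interpolation=cv2.INTER_CUBIC)[:600])
np.save('pics/s1d.npy',d)
C=cloud('top',d);Q=((C-O)@RC)*1000
for y in(-62,-35,35,62):
    m=(abs(Q[...,0])<8)&(abs(Q[...,1]-y)<9);print(y,np.median(Q[m][:,2]))
chk()"
```

```text
grip c [ -78.4 -171.8   63.4] r 199.8 theta 1.5265887922994665 tilt 30.7
25.2667 [-8.55566728  3.51296148 14.7086476 ] 0.023103206481960712 [-0.646 -0.199  2.071  0.46   0.918 -0.979]
-62 115.14029811614023
-35 113.25006025177396
35 113.33685785492023
62 113.12756790388511
grip c [ -78.4 -171.8   63.4] r 199.8 theta 1.5264629566682641 tilt 30.7
25.3667 [-7.19252965  4.49359762 15.23781794] 0.02264784493555142 [-0.646 -0.199  2.07   0.46   0.918 -0.979]
```

View pics/s2.png

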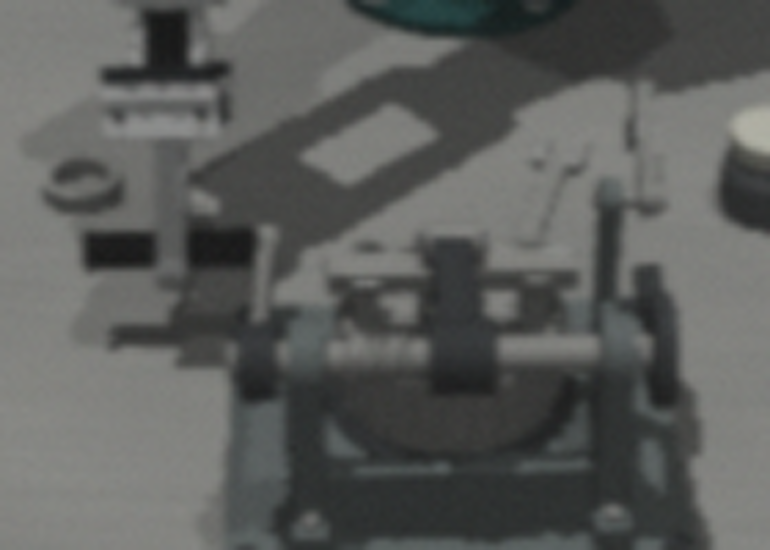

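View pics/s1.png

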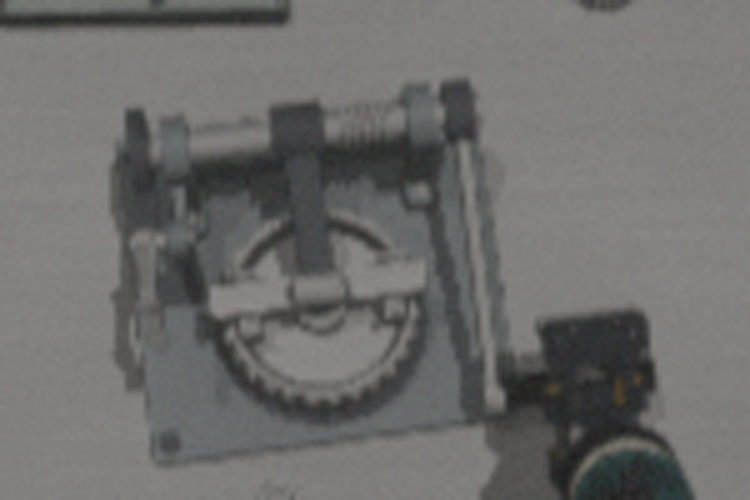

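The bar has dropped about 12–13 mm and is level, with the presser on it. I'll push a touch further to bottom the yoke.

Call:
jog_arm --plan "0 -0.2 1 -0.1 0 0 1; 0 -0.1 1 -0.1 0 0 1; 0 0 0 0 0 0 1; 0 0 0 0 0 0 1; 0 0 0 0 0 0 1"

```text
clock: 25.78
position: [0.4993, -0.1499, 0.0451]
eef_rot: [0.177, 0.641, 0.72, 0.199]
wrist_force: [-5.2, 3.7, 13.9]
grip_width: 0.0229
```

```bash
python3 -c "
from arc import *
chk()
Z={y:[] for y in(-62,-35,35,62)}
for i in range(4):
    pt,d=read_camera('top')
    C=cloud('top',d);Q=((C-O)@RC)*1000
    for y in Z:
        m=(abs(Q[...,0])<8)&(abs(Q[...,1]-y)<9);Z[y].append(np.median(Q[m][:,2]))
print({y:np.mean(v) for y,v in Z.items()})
m=(abs(Q[...,1]-110)<20)&(Q[...,2]>222)&(Q[...,2]<280)&(abs(Q[...,0])<90);print('strut tip',Q[m].mean(0))
cv2.imwrite('pics/t1.png',pt[:,:,::-1])
chk()"
```

```text
grip c [ -77.6 -171.8   61.4] r 199.8 theta 1.537483352925842 tilt 30.9
25.7833 [-5.20582793  3.68858145 13.91247422] 0.022944713950422947 [-0.646 -0.196  2.074  0.466  0.91  -0.986]
{-62: np.float64(113.01144639488447), -35: np.float64(111.77104490018309), 35: np.float64(112.54728834168935), 62: np.float64(112.95283288577397)}
strut tip [-11.11361783 108.95067798 226.97191688]
grip c [ -77.6 -171.8   61.4] r 199.8 theta 1.5375001197989133 tilt 30.9
25.9833 [-4.95651654  3.87821636 14.9094292 ] 0.02249238407262203 [-0.646 -0.196  2.074  0.466  0.91  -0.985]
```

View pics/t1.png

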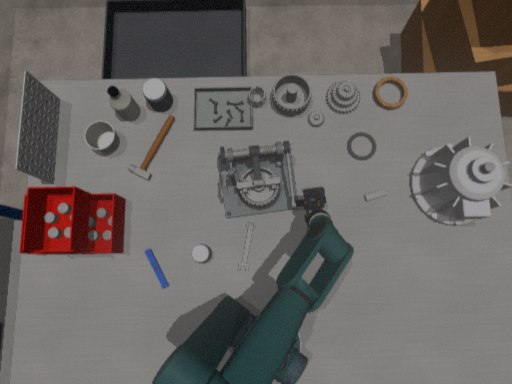

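Call:
jog_arm --plan "0 -0.1 1 -0.1 0 0 1; 0 -0.1 1 -0.1 0 0 1; 0 -0.1 1 -0.1 0 0 1; 0 0 0 0 0 0 1; 0 0 0 0 0 0 1; 0 0 0 0 0 0 1"

```text
clock: 26.48
position: [0.5004, -0.1498, 0.0423]
eef_rot: [0.179, 0.64, 0.719, 0.201]
wrist_force: [-6.6, 4.4, 16.0]
grip_width: 0.023
```

```bash
cat > z.py <<'E'
from arc import *
chk()
Z={y:[] for y in(-62,-35,35,62)}
for i in range(4):
    pt,d=read_camera('top')
    C=cloud('top',d);Q=((C-O)@RC)*1000
    for y in Z:
        m=(abs(Q[...,0])<8)&(abs(Q[...,1]-y)<9);Z[y].append(np.median(Q[m][:,2]))
print({y:np.mean(v) for y,v in Z.items()})
chk()
E
python3 z.py
```

```text
grip c [ -76.6 -171.8   58.6] r 199.8 theta 1.5522114622033258 tilt 31.2
26.4833 [-6.64231225  4.40471729 16.00752104] 0.0230472556925168 [-0.647 -0.191  2.078  0.475  0.9   -0.995]
{-62: np.float64(110.93172536944553), -35: np.float64(109.50330067885668), 35: np.float64(111.108725734161), 62: np.float64(111.71555372004917)}
grip c [ -76.6 -171.8   58.6] r 199.8 theta 1.5521517277282146 tilt 31.2
26.6833 [-8.11828663  3.38717909 16.60539298] 0.022868285618084443 [-0.647 -0.191  2.078  0.475  0.9   -0.995]
```

Call:
jog_arm --plan "0 0 1 0 0 0 1; 0 0 1 0 0 0 1; 0 0 0 0 0 0 1; 0 0 0 0 0 0 1; 0 0 0 0 0 0 1"

```text
clock: 27.1
position: [0.5012, -0.1497, 0.0403]
eef_rot: [0.179, 0.64, 0.72, 0.201]
wrist_force: [-7.4, 4.3, 15.0]
grip_width: 0.0224
```

```bash
python3 z.py
```

```text
grip c [ -75.8 -171.8   56.5] r 199.8 theta 1.5632240294252766 tilt 31.2
27.1 [-7.38077039  4.33247252 15.02844987] 0.02244820621272058 [-0.645 -0.186  2.079  0.475  0.895 -0.996]
{-62: np.float64(110.38228385264804), -35: np.float64(109.5355193732992), 35: np.float64(109.71835996036249), 62: np.float64(111.1047056248452)}
grip c [ -75.8 -171.8   56.6] r 199.8 theta 1.5631778161253305 tilt 31.2
27.3 [-6.44345316  3.65862313 14.26642491] 0.023008936909433945 [-0.645 -0.186  2.079  0.475  0.895 -0.996]
```

Call:
jog_arm --plan "0 0 0 0 0 0 1; 0 0 0 0 0 0 1; 0 0 0 0 0 0 1; 0 0 0 0 0 0 1; 0 0 0 0 0 0 1; 0 0 0 0 0 0 1; 0 0 0 0 0 0 1; 0 0 0 0 0 0 1"

```text
clock: 27.97
position: [0.5012, -0.1497, 0.0403]
eef_rot: [0.179, 0.64, 0.719, 0.201]
wrist_force: [-6.0, 3.0, 16.0]
grip_width: 0.0229
```

```bash
python3 z.py; python3 -c "
from h import *
pt,d=read_camera('scene');cv2.imwrite('pics/u2.png',cv2.resize(pt[170:270,180:320,::-1],None,fx=5.5,fy=5.5,interpolation=cv2.INTER_CUBIC))"
```

```text
grip c [ -75.8 -171.8   56.6] r 199.8 theta 1.5632134564331965 tilt 31.2
27.9667 [-6.02721364  3.00164023 15.98274219] 0.02292326369923448 [-0.645 -0.186  2.079  0.475  0.895 -0.996]
{-62: np.float64(110.28305902898049), -35: np.float64(109.92898868205944), 35: np.float64(109.63072563620634), 62: np.float64(110.41081612055828)}
grip c [ -75.8 -171.8   56.5] r 199.8 theta 1.5632373072101062 tilt 31.2
28.1667 [-7.10775005  3.83071696 14.27154824] 0.022435543927220893 [-0.645 -0.186  2.079  0.475  0.895 -0.996]
```

View pics/u2.png

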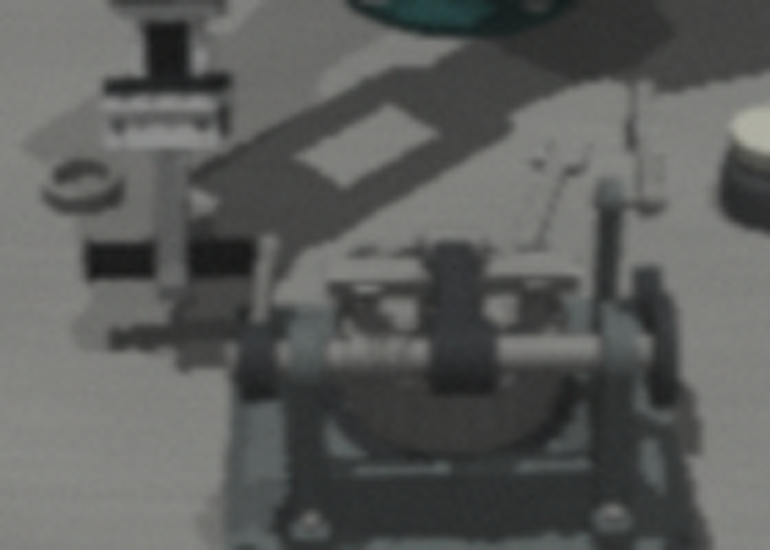

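The hold is stable. The lever is down with its grip in the jaws at (170,260), the presser is on the level bar, and the catch is over at (645,150). Handing in.

```bash
python3 -c "
from workcell import *
print(finish_job())"
```

```text
the job is handed in; nothing more can be done
None
```

I did the job in the order asked and handed it in at about 28 s, with the gripper still holding the lever down at 60 N.

- **Bar:** With the lever still locked up, I laid the long bar across both saddles and released it. It sat about 0.6 mm off centre along its length and 2 mm off across. I set it down with the hand tilted about 6° so the gripper cleared the presser, so one edge dropped about 2 mm as it settled flat.
- **Catch:** I pinched the tab and swung it over to about 1.95 rad. It then fell onto its stop, where the depth image showed the strut at about 136° (2.4 rad is 137.5°).
- **Lever:** I pulled it down by the middle of its grip. The bar dropped level by about 15 mm, measured by depth to about 1 mm. That is past the 11 mm needed and close to the 16 mm bottom. The bar and lever stayed put over the last second of holding, with about 16 N at the wrist.

**One disagreement:** the hand's position puts the lever at 1.56 rad, but 15 mm of yoke travel means about 1.52–1.53. The grip probably slipped 5–7 mm along the pads, or the calibration is slightly off. I saw no clear force rise to confirm the yoke had bottomed.

In the last pictures nothing else on the bench appeared to have moved.

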